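# Slide a fired test bar along the length gauge and hold the plunger at its index

### The job

Pick up the longer of the two fired clay test bars by its upper part, set it on edge in the open end of the length gauge's trough and, without lifting it, slide it along to the sprung plunger while pressing it down on the bed with about 10 N all the way. With the end of the bar push the plunger in 10 mm, so that its pointer stands level with the two index pins, never driving it to its stop, and finish while holding it there: bar still gripped, pressed flat on the bed and holding the plunger in. Leave the short bar, bowl and mug where they are.

Things in the scene. Friction and masses are not known exactly. Their poses are not given: they have to be found in the camera images.
- long_bar: the longer fired clay (terracotta) bar, 140 x 20 x 50 mm (x, y, z), about 0.28 kg, standing on its long narrow edge on the table. Origin: centre of its underside; x along its length, z up. Either end may lead
- short_bar: a shorter bar of the same clay, 90 x 20 x 50 mm, standing likewise; not to be moved. Origin: centre of its underside, x along its length
- gauge: the length gauge, fixed: aluminium base plate 100 x 400 mm, 10 mm thick, on the table, with the trough on it and a grey spring housing (56 x 80 mm) at one end. Origin at table height right under the bed's origin, same axes as the bed. The housing stands at y = +105 to +185 mm, top 68 mm above the table
- bed: steel floor of the trough. Origin on its top face, 18 mm above the table; y runs along the trough towards the plunger, x across, z up. It reaches from y = -200 mm (open end, no end wall) to +90 mm. Two rails, 8 mm wide and 12 mm higher than the bed, line it from y = -200 to +60 mm, 28 mm clear between them. Set the bar in with its middle near y = -120 mm
- anvil_face (a point): round flat steel head of the sprung plunger, 24 mm in diameter and 8 mm thick, its axis 25 mm above the bed and on the trough's centre line. This point: centre of the flat face that looks along the trough to the open end; at rest this face is at y = +70 mm of the bed, so the 140 mm bar meets it when the bar's middle is at y = 0
- plunger (a joint): how far the plunger is pushed in, m: 0 at rest, stop at 0.020, index at 0.010. Moves along the bed's +y. Spring: about 4 N to start it, 9 N at 10 mm, 14 N at the stop; it returns when let go. A small dark pointer tab above the housing moves with it and is level with the two thin pins on the housing top at 10 mm
- bowl: terracotta bowl, 130 mm across and 55 mm high, standing beside the gauge; origin: centre of its underside
- mug: white mug, 76 mm across and 85 mm high; origin: centre of its underside

How it is judged:
By the outcome, as a careful person would: the job done as asked, in the order asked, and still so for the second after the job is handed in, while the arm keeps its last pose, push and grip.
It also fails if it takes over 58 s, if anything falls off the work surface, if the arm or the gripper's body presses on something with over 40 N, if the wrist force passes 120 N, or if a joint passes its speed limit or range.

### The arm

A 6-joint arm with a two-finger parallel gripper is mounted at the origin on the work surface. World frame = base frame: x ahead of the robot, y to its left, z up, the work surface at z = 0. Lengths are in m, angles in rad, forces in N, time in s.
With the tool pointing down it reaches from about 0.4 to 0.825 m from the base axis. Payload 7 kg.
Tool frame: the origin (TCP) lies midway between the tips of the shut fingers; the grasp point (between the pads) lies env.grip_depth behind it (env.grip_depth is the distance from the TCP to the grasp point, in m); z points along the fingers, x is the direction in which the jaws open and shut, and the axes are right-handed (so a half turn about z gives the same grasp; the last joint's range is limited). The gripper opens to 88 mm and grips with 3 to 60 N. Pads are 19 mm wide; open, the fingers measure 130 mm over their backs; the gripper's body (78 mm by 193 mm) begins 47 mm behind the grasp point.
Start: joints at [1.637, 0.359, 0.012, 0, -1.224, -0.288], TCP at [0.149, 0.658, 0.227] pointing down, gripper open.
Joint ranges: [-3.07, 3.07], [-1.43, 2.12], [-1.02, 1.25], [-3.03, 1.67], [-3.05, -0], [-3.03, 3.03]. Speed limits (rad/s): [2.39, 2.39, 3.01, 3.14, 3.14, 3.14].

### API

Orientations are given as a 3x3 rotation matrix whose columns are the frame's x, y, z axes.
In Python, from station import sense, vision, ticket, env gives the robot as it stands.
- The arm moves only by the tool carry_out, never from a script. Its argument "steps" is a list of rows, each a list of 7 numbers: the shift along the tool's x, y, z as a fraction of full scale, then the turn, a rotation vector about the tool's x, y, z as a fraction of full scale, then the finger opening in mm, from 0 to 87.6. A call has 1 to 5 rows; each row shifts and turns the commanded pose from where the row before left it, along the tool's axes as they then stand; what a row does not reach is not made up. Full scale, the value 1, is 0.2 m for a shift and 4 degrees for a turn. A row lasts 1/12 s, in which the tool goes at most 41.7 mm and 7.16 degrees, less where a joint would pass 70% of its speed; a pose out of reach is approached as far as the arm can. A call with a number of a shift or a turn outside -1 to 1 is refused whole. A call with a gripper value outside its range is refused whole. The fingers move at their own pace and stop on an object; "force" is the grip in N (left out, the last holds). Time passes only in rows, so rows that do not move let the fingers close. It gives the time, the measured TCP pose, the force and the opening at its end, in the units of the state.
- sense(): the state, without advancing time (a new reading comes with each control period).
- vision.snapshot(name): name is "scene" or "top" or "wrist"; returns a dict with "img" (480x640x3 uint8, red, green, blue), "depth" (480x640 float32, m along the optical axis (not along the pixel's ray), 0 where there is no reading), "mtx" (3x3 intrinsics, pixels), "R" (3x3) and "t" (3): a world point X has camera coordinates R X + t; the wrist camera has in their place "hand_eye" (4x4, takes a point from camera to tool coordinates, whose origin is the TCP and whose axes are the tool frame's). Camera axes: x right, y down, z forward; pixel columns grow to the right and rows downward; lengths in m; the calibration is good to about 2 mm. A picture is of the moment at which its call begins: read the wrist's pose just before it.
- ticket.finish_job(): hands the job in, once; it reports no verdict.
The state is a dict: "t": time; "joint_positions": joint angles; "joint_velocities": joint speeds; "effort": joint torques, N m; "tcp_pos": TCP position; "eef_rot": TCP orientation; "wrist_force": force on the tool from outside, world axes, zero at the start; "ft_torque": the same for the moment, N m; "width": opening from 0.0 (shut) to 1.0 (fully open).
Only numpy, scipy, OpenCV 4.12 (cv2) and the standard library are available. Lean on these libraries where they do the work, as an engineer would, in place of code of your own. Each camera call takes 0.05 s, during which the arm holds its last target.

## Working session

There is one attempt and no reset: what is moved stays moved. The work goes in short steps, Python scripts to look and compute and a tool call to move; the robot and the scene stay as the last step left them, time stands still between calls to the robot, and variables do not carry over. Pictures are saved under pics/ and viewed, and the job is handed in when it is done.

Besides the shell and the picture viewer there is one more tool, called after "Call:" as a command line: name --pt "numbers of a row" for each row, then --argument value for the rest. carry_out: Moves the arm, as the interface text tells. Shift numbers are shares of 0.2 m and turn numbers shares of 4 degrees, none past 1 either way. Its arguments: {"type":"object","properties":{"steps":{"type":"array","items":{"type":"array","items":{"type":"number"}}},"force":{"type":"number"}},"required":["steps"]}

```bash
ls; mkdir -p pics
python3 - <<'E'
from station import sense, vision, ticket, env
import cv2,numpy as np
s=sense();print({k:np.round(v,3).tolist() for k,v in s.items()}, env.grip_depth)
for n in ("scene","top"):
    d=vision.snapshot(n);cv2.imwrite(f"pics/{n}0.png",d["img"][:,:,::-1]);np.savez(f"{n}0.npz",**d)
    print(n,d["mtx"],d["R"],d["t"])
E
```

```text
pics
{'t': 0.0, 'joint_positions': [1.637, 0.359, 0.011, -0.0, -1.224, -0.288], 'joint_velocities': [0.001, -0.001, 0.003, -0.001, -0.0, -0.0], 'effort': [0.003, -58.273, 29.305, 6.997, 0.007, -0.0], 'tcp_pos': [0.148, 0.658, 0.226], 'eef_rot': [[-0.22, -0.975, -0.0], [-0.975, 0.22, -0.002], [0.002, -0.0, -1.0]], 'wrist_force': [0.069, 0.403, -0.821], 'ft_torque': [0.004, -0.016, -0.036], 'width': 0.998} 0.0188
scene [[590.80244701   0.         309.71530578]
 [  0.         590.80244701 229.04020301]
 [  0.           0.           1.        ]] [[-0.65236384  0.7576225   0.02072603]
 [ 0.51867887  0.46622291 -0.7166648 ]
 [-0.55262432 -0.45677604 -0.69710975]] [ 0.3496989  -0.22508791  1.83957578]
top [[552.88100075   0.         312.66884669]
 [  0.         552.88100075 243.67844058]
 [  0.           0.           1.        ]] [[ 0.0290442  -0.99949922  0.01255973]
 [-0.986773   -0.03067465 -0.15917947]
 [ 0.15948502 -0.00777036 -0.98716977]] [-0.02283597  0.51590821  1.38764036]
```

View pics/scene0.png

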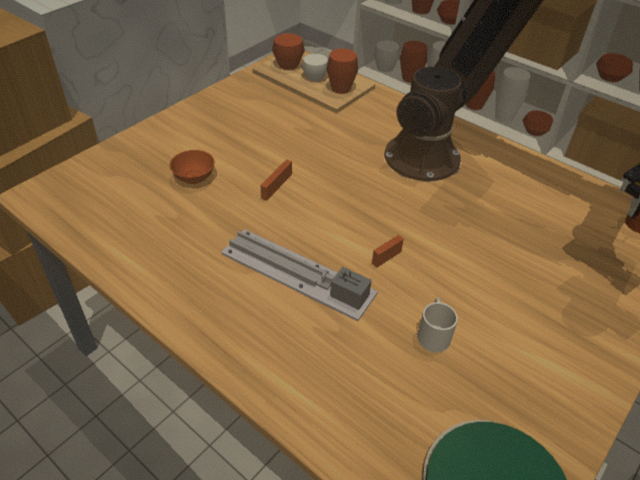

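View pics/top0.png

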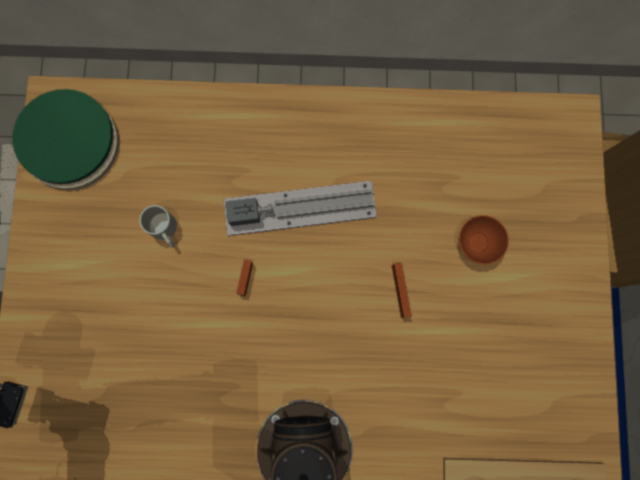

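The long bar is at about (401,290) in the top view and (277,180) in the scene view. The gauge runs from its open end at (374,197) to the housing at (242,211) in the top view. Next I'll measure both.

```bash
cat > h.py <<'E'
import numpy as np,cv2
def load(n): return dict(np.load(n+".npz"))
def cast(d,uv,z):
    uv=np.atleast_2d(np.asarray(uv,float)); K=d["mtx"];R=d["R"];t=d["t"]
    c=-R.T@t
    r=(np.linalg.inv(K)@np.c_[uv,np.ones(len(uv))].T).T@R
    return c+r*((z-c[2])/r[:,2])[:,None]
def cloud(d):
    D=d["depth"];v,u=np.mgrid[:480,:640];K=d["mtx"]
    p=np.stack([(u-K[0,2])/K[0,0]*D,(v-K[1,2])/K[1,1]*D,D],-1)
    return (p-d["t"])@d["R"]
def proj(d,X):
    p=np.atleast_2d(X)@d["R"].T+d["t"];p=p@d["mtx"].T;return p[:,:2]/p[:,2:]
E
python3 - <<'E'
from h import *
np.set_printoptions(precision=4,suppress=True)
rects={"top":dict(long=(380,250,425,330),short=(225,250,262,305),gauge=(215,170,390,245)),
"scene":dict(long=(250,150,300,205),short=(360,225,412,275),gauge=(210,222,390,325))}
for n in ("top","scene"):
    d=load(n+"0");P=cloud(d);im=d["img"].astype(int);hsv=cv2.cvtColor(d["img"],cv2.COLOR_RGB2HSV)
    for k,(a,b,c,e) in rects[n].items():
        sub=np.zeros((480,640),bool);sub[b:e,a:c]=1
        if k!="gauge":
            m=sub&(hsv[...,0]<11)&(hsv[...,1]>140)
            print(n,k,m.sum(),"z pct",np.percentile(P[m][:,2],[5,50,95]))
            t=m&(P[...,2]>0.042)&(P[...,2]<.06)
            uv=np.argwhere(t)[:,::-1]
            X=cast(d,uv,0.05)[:,:2]
            r=cv2.minAreaRect(X.astype(np.float32)*1000);print("  topface",t.sum(),r)
        else:
            m=sub&(hsv[...,1]<70)
            print(n,k,m.sum(),np.median(im[m],0),"z pct",np.percentile(P[m][:,2],[5,25,50,75,95]))
            cs,_=cv2.findContours(m.astype(np.uint8),cv2.RETR_EXTERNAL,cv2.CHAIN_APPROX_NONE)
            c0=max(cs,key=cv2.contourArea)[:,0]
            X=cast(d,c0,0.010)[:,:2];print("  plate",cv2.minAreaRect(X.astype(np.float32)*1000))
    x0,y0,x1,y1=rects[n]["gauge"]
    cv2.imwrite(f"pics/{n}_g.png",cv2.resize(d["img"][y0:y1,x0:x1,::-1],None,fx=4,fy=4,interpolation=cv2.INTER_CUBIC))
E
```

```text
top long 448 z pct [0.0345 0.0487 0.0536]
  topface 399 ((403.9810791015625, -237.05694580078125), (135.94618225097656, 19.279420852661133), 10.915952682495117)
top short 263 z pct [0.0305 0.0489 0.0542]
  topface 230 ((423.4078063964844, 165.3282470703125), (18.288360595703125, 86.12015533447266), 80.65771484375)
top gauge 5546 [119. 118. 112.] z pct [0.0045 0.009  0.0136 0.0264 0.0684]
  plate ((617.9151611328125, 29.686172485351562), (101.44158172607422, 399.28753662109375), 9.058648109436035)
scene long 181 z pct [0.0142 0.0473 0.0529]
  topface 134 ((409.7250061035156, -234.30137634277344), (132.6453857421875, 21.96900749206543), 10.831939697265625)
scene short 180 z pct [0.0143 0.0476 0.0529]
  topface 137 ((431.58148193359375, 169.15829467773438), (23.135841369628906, 92.21121215820312), 83.31195831298828)
scene gauge 5292 [129. 122. 113.] z pct [0.0056 0.0094 0.0161 0.0289 0.0675]
  plate ((612.8932495117188, 27.005752563476562), (127.66405487060547, 406.4049987792969), 9.470897674560547)
```

View pics/top_g.png

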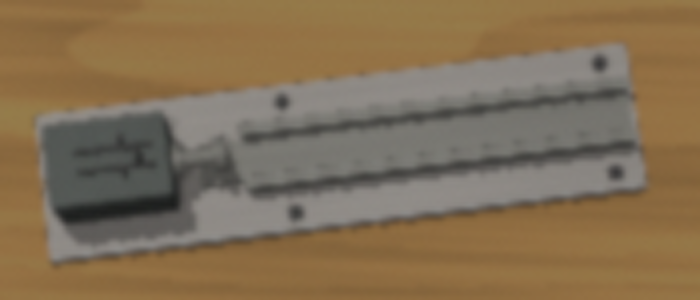

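View pics/scene_g.png

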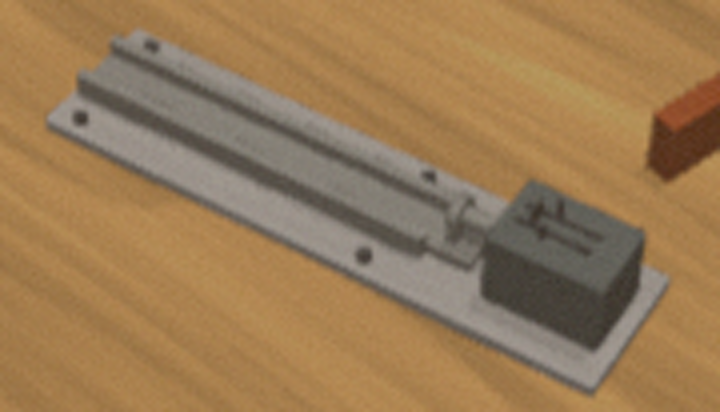

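The plate measures 101 x 399 mm and the bar's top face 136 x 19 mm, which agrees with the given sizes. From the top view:

- **Gauge:** origin about (0.618, 0.030), +y at yaw 99.1°.
- **Long bar:** centre about (0.404, -0.237), yaw 10.9°.

I'll swing round about the base towards the bar.

Call:
carry_out --pt "0.02 -0.18 0 0 0 0.8 87" --pt "0.02 -0.18 0 0 0 0.8 87" --pt "0.02 -0.18 0 0 0 0.8 87" --pt "0.02 -0.18 0 0 0 0.8 87" --pt "0.02 -0.18 0 0 0 0.8 87"

```text
t: 0.52
tcp_pos: [0.3127, 0.5799, 0.2259]
eef_rot: [[-0.482, -0.876, -0.0], [-0.876, 0.482, -0.001], [0.001, -0.0, -1.0]]
wrist_force: [0.7, 1.6, 0.4]
width: 0.995
```

Call:
carry_out --pt "0.03 -0.18 0 0 0 0.9 87" --pt "0.03 -0.18 0 0 0 0.9 87" --pt "0.03 -0.18 0 0 0 0.9 87" --pt "0.03 -0.18 0 0 0 0.9 87" --pt "0.03 -0.18 0 0 0 0.9 87"

```text
t: 0.93
tcp_pos: [0.4402, 0.45, 0.2259]
eef_rot: [[-0.73, -0.683, -0.001], [-0.683, 0.73, -0.001], [0.001, -0.0, -1.0]]
wrist_force: [-0.2, 0.7, -0.2]
width: 0.993
```

Call:
carry_out --pt "0.03 -0.18 0 0 0 0.9 87" --pt "0.03 -0.18 0 0 0 0.9 87" --pt "0.03 -0.18 0 0 0 0.9 87" --pt "0.03 -0.18 0 0 0 0.9 87" --pt "0.03 -0.18 0 0 0 0.9 87"

```text
t: 1.35
tcp_pos: [0.5212, 0.2873, 0.226]
eef_rot: [[-0.906, -0.424, -0.001], [-0.424, 0.906, -0.001], [0.001, -0.0, -1.0]]
wrist_force: [0.1, 0.4, -0.6]
width: 0.995
```

Call:
carry_out --pt "0.03 -0.18 0 0 0 1 87" --pt "0.03 -0.18 0 0 0 1 87" --pt "0.03 -0.18 0 0 0 1 87" --pt "0.03 -0.18 0 0 0 1 87" --pt "0.03 -0.18 0 0 0 1 87"

```text
t: 1.77
tcp_pos: [0.5454, 0.1073, 0.2262]
eef_rot: [[-0.996, -0.089, -0.001], [-0.089, 0.996, -0.0], [0.001, -0.0, -1.0]]
wrist_force: [0.6, 0.2, 0.3]
width: 0.993
```

Call:
carry_out --pt "0.03 -0.18 0 0 0 1 87" --pt "0.03 -0.18 0 0 0 1 87" --pt "0.03 -0.18 0 0 0 1 87" --pt "0.03 -0.18 0 0 0 1 87" --pt "0.03 -0.18 0 0 0 1 87"

```text
t: 2.18
tcp_pos: [0.5064, -0.0701, 0.2262]
eef_rot: [[-0.966, 0.257, -0.001], [0.257, 0.966, -0.0], [0.0, -0.0, -1.0]]
wrist_force: [0.6, -0.6, 0.2]
width: 0.988
```

```bash
cat > plan.py <<'E'
# prints tool-frame shift (units 0.2 m) and turn (units 4deg) per row for n rows to reach target p, yaw of tool x (tool down)
import numpy as np,sys
from scipy.spatial.transform import Rotation as Ro
def plan(s,p,yaw,n):
    R=np.array(s["eef_rot"]);p0=np.array(s["tcp_pos"]);y=np.radians(yaw)
    Rt=np.array([[np.cos(y),np.sin(y),0],[np.sin(y),-np.cos(y),0],[0,0,-1.]])
    rv=Ro.from_matrix(R.T@Rt).as_rotvec()
    step=(np.array(p)-p0)/n
    for i in range(n):
        Ri=R@Ro.from_rotvec(rv*i/n).as_matrix()
        print(np.round(np.r_[Ri.T@step/0.2,np.degrees(rv)/4/n],4).tolist())
if __name__=="__main__":
    from station import sense
    a=[float(x) for x in sys.argv[1:]]
    s=sense();print(np.round(s["tcp_pos"],4),"yaw",np.degrees(np.arctan2(s["eef_rot"][1][0],s["eef_rot"][0][0])))
    plan(s,a[:3],a[3],int(a[4]))
E
python3 plan.py 0.404 -0.237 0.2 100.9 17
```

```text
[ 0.5064 -0.0701  0.2262] yaw 165.08988985524948
[0.0165, -0.0552, 0.0077, -0.0004, -0.0002, 0.944]
[0.0128, -0.0562, 0.0077, -0.0004, -0.0002, 0.944]
[0.0091, -0.0569, 0.0077, -0.0004, -0.0002, 0.944]
[0.0053, -0.0574, 0.0077, -0.0004, -0.0002, 0.944]
[0.0015, -0.0576, 0.0077, -0.0004, -0.0002, 0.944]
[-0.0023, -0.0576, 0.0077, -0.0004, -0.0002, 0.944]
[-0.0061, -0.0573, 0.0077, -0.0004, -0.0002, 0.944]
[-0.0098, -0.0568, 0.0077, -0.0004, -0.0002, 0.944]
[-0.0135, -0.056, 0.0077, -0.0004, -0.0002, 0.944]
[-0.0172, -0.055, 0.0077, -0.0004, -0.0002, 0.944]
[-0.0208, -0.0537, 0.0077, -0.0004, -0.0002, 0.944]
[-0.0243, -0.0522, 0.0077, -0.0004, -0.0002, 0.944]
[-0.0277, -0.0505, 0.0077, -0.0004, -0.0002, 0.944]
[-0.0309, -0.0486, 0.0077, -0.0004, -0.0002, 0.944]
[-0.0341, -0.0465, 0.0077, -0.0004, -0.0002, 0.944]
[-0.037, -0.0441, 0.0077, -0.0004, -0.0002, 0.944]
[-0.0399, -0.0416, 0.0077, -0.0004, -0.0002, 0.944]
```

Call:
carry_out --pt "0.015 -0.056 0 0 0 0.95 87" --pt "0.01 -0.057 0 0 0 0.95 87" --pt "0.01 -0.057 0 0 0 0.95 87" --pt "0.005 -0.057 0 0 0 0.95 87" --pt "0 -0.057 0 0 0 0.95 87"

```text
t: 2.6
tcp_pos: [0.4774, -0.1187, 0.2263]
eef_rot: [[-0.83, 0.558, -0.001], [0.558, 0.83, 0.0], [0.001, -0.0, -1.0]]
wrist_force: [0.2, 0.7, -0.3]
width: 0.994
```

Call:
carry_out --pt "-0.002 -0.057 0 0 0 0.95 87" --pt "-0.006 -0.057 0 0 0 0.95 87" --pt "-0.01 -0.057 0 0 0 0.95 87" --pt "-0.014 -0.056 0 0 0 0.95 87" --pt "-0.017 -0.055 0 0 0 0.95 87"

```text
t: 3.02
tcp_pos: [0.4475, -0.1675, 0.2263]
eef_rot: [[-0.603, 0.798, -0.001], [0.798, 0.603, 0.0], [0.0, -0.0, -1.0]]
wrist_force: [-0.5, -0.6, 0.4]
width: 0.998
```

Call:
carry_out --pt "-0.021 -0.054 0 0 0 0.95 87" --pt "-0.024 -0.052 0 0 0 0.95 87" --pt "-0.028 -0.05 0 0 0 0.95 87" --pt "-0.031 -0.049 0 0 0 0.95 87" --pt "-0.034 -0.047 0 0 0 0.95 87"

```text
t: 3.43
tcp_pos: [0.4172, -0.2167, 0.2263]
eef_rot: [[-0.311, 0.951, -0.0], [0.951, 0.311, 0.0], [0.0, -0.0, -1.0]]
wrist_force: [0.1, -0.0, 0.2]
width: 0.994
```

Call:
carry_out --pt "-0.037 -0.044 0 0 0 0.95 87" --pt "-0.04 -0.042 0 0 0 0.9 87" --pt "0 0 0 0 0 0 87" --pt "0 0 0 0 0 0 87"

```text
t: 3.77
tcp_pos: [0.4053, -0.2361, 0.2264]
eef_rot: [[-0.189, 0.982, -0.0], [0.982, 0.189, 0.0], [0.0, -0.0, -1.0]]
wrist_force: [0.1, 0.9, -0.6]
width: 0.994
```

```bash
cat > wr.py <<'E'
import sys,numpy as np,cv2
from station import sense,vision
n=sys.argv[1]
s=sense();d=vision.snapshot("wrist")
T=np.eye(4);T[:3,:3]=s["eef_rot"];T[:3,3]=s["tcp_pos"]
W=T@np.array(d["hand_eye"]);R=W[:3,:3].T;t=-R@W[:3,3]
np.savez(n+".npz",img=d["img"],depth=d["depth"],mtx=d["mtx"],R=R,t=t)
cv2.imwrite(f"pics/{n}.png",d["img"][:,:,::-1])
print("t",s["t"],np.round(s["tcp_pos"],4),"yaw",np.degrees(np.arctan2(s["eef_rot"][1][0],s["eef_rot"][0][0])),np.round(s["joint_positions"],2),s["wrist_force"])
print("cam",W[:3,3].round(3),W[:3,2].round(3))
E
python3 wr.py w1
```

```text
t 3.7667 [ 0.4053 -0.2361  0.2264] yaw 100.90070264897004 [-0.11  0.01 -0.42 -0.   -1.13 -1.27] [ 0.11853552  0.90011541 -0.55843446]
cam [ 0.326 -0.25   0.385] [ 0.287  0.056 -0.956]
```

View pics/w1.png

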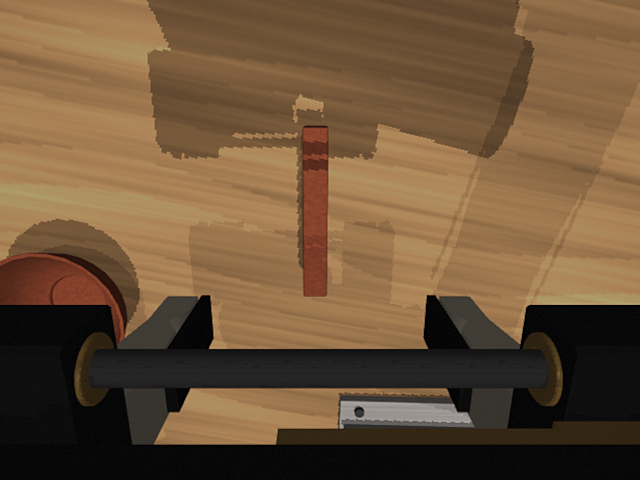

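The wrist view shows the bar at (315,212), running nearly straight up the image between rows 127 and 296. The bowl is at the lower left, clear of the jaws. I'll measure the bar here.

Run:
```python
from h import *
d=load("w1");P=cloud(d);hsv=cv2.cvtColor(d["img"],cv2.COLOR_RGB2HSV)
m=((hsv[...,0]<9)|(hsv[...,0]>175))&(hsv[...,1]>120);sub=np.zeros_like(m);sub[110:310,270:360]=1;m&=sub
m&=P[...,2]>0.04
print(m.sum(),np.percentile(P[m][:,2],[5,50,95]))
uv=np.argwhere(m)[:,::-1]
print(cv2.minAreaRect(cast(d,uv,0.05)[:,:2].astype(np.float32)*1000))
# open end of plate seen here: bowl and plate heights skip
```

```text
4007 [0.04890098 0.05015458 0.05137507]
((403.1899719238281, -238.14524841308594), (139.05615234375, 19.136476516723633), 10.603864669799805)
```

```bash
python3 plan.py 0.4032 -0.2381 0.06 100.6 5
```

```text
[ 0.4056 -0.2359  0.2265] yaw 100.95208609517752
[-0.0018, -0.0028, 0.1665, -0.0002, -0.0004, 0.0176]
[-0.0018, -0.0028, 0.1665, -0.0002, -0.0004, 0.0176]
[-0.0018, -0.0028, 0.1665, -0.0002, -0.0004, 0.0176]
[-0.0018, -0.0028, 0.1665, -0.0002, -0.0004, 0.0176]
[-0.0018, -0.0028, 0.1665, -0.0002, -0.0004, 0.0176]
```

Call:
carry_out --pt "-0.002 -0.003 0.16 0 0 0.02 50" --pt "-0.002 -0.003 0.16 0 0 0.02 50" --pt "-0.002 -0.003 0.16 0 0 0.02 50" --pt "-0.002 -0.003 0.16 0 0 0.02 50" --pt "-0.002 -0.003 0.16 0 0 0 50"

```text
t: 4.23
tcp_pos: [0.4035, -0.2379, 0.0655]
eef_rot: [[-0.186, 0.983, 0.001], [0.983, 0.186, -0.0], [-0.0, 0.001, -1.0]]
wrist_force: [1.4, -0.5, -0.1]
width: 0.677
```

Call:
carry_out --pt "0 0 0.08 0 0 0 50" --pt "0 0 0.08 0 0 0 50" --pt "0 0 0 0 0 0 50"

```text
t: 4.48
tcp_pos: [0.4014, -0.2376, 0.0317]
eef_rot: [[-0.185, 0.983, -0.005], [0.983, 0.185, 0.001], [0.002, -0.005, -1.0]]
wrist_force: [-1.1, 0.1, 0.1]
width: 0.575
```

```bash
python3 plan.py 0.4032 -0.2381 0.022 100.6 1;python3 wr.py w2
```

```text
[ 0.4014 -0.2376  0.0317] yaw 100.65681562678276
[-0.0044, 0.0088, 0.0485, -0.0721, -0.0283, 0.0143]
t 4.4833 [ 0.4014 -0.2376  0.0317] yaw 100.65681562678276 [-0.11  0.25 -0.68 -0.   -0.65 -1.27] [-1.1456906   0.14264269  0.11796715]
cam [ 0.323 -0.252  0.19 ] [ 0.282  0.055 -0.958]
```

View pics/w2.png

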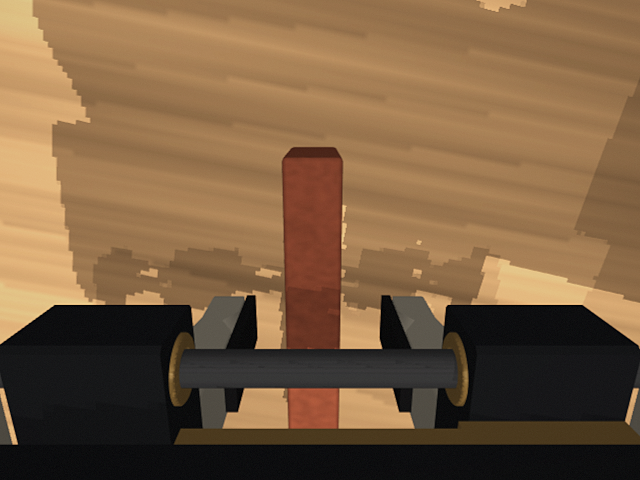

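The bar lies between the open fingers, centred at about column 313 against 318 for the jaws. I'll go down the last bit and let it settle.

Call:
carry_out --pt "0 0 0.04 0 0 0 50" --pt "0 0 0 0 0 0 50" --pt "0 0 0 0 0 0 50"

```text
t: 4.78
tcp_pos: [0.4036, -0.2384, 0.0271]
eef_rot: [[-0.184, 0.983, 0.001], [0.983, 0.184, -0.0], [-0.0, 0.001, -1.0]]
wrist_force: [0.1, 0.2, -0.3]
width: 0.569
```

```bash
python3 plan.py 0.4032 -0.2381 0.022 100.6 1
```

```text
[ 0.4036 -0.2384  0.0271] yaw 100.60476044144673
[0.0017, -0.0015, 0.0254, 0.012, 0.0042, 0.0012]
```

Call:
carry_out --pt "0 0 0.025 0 0 0 50" --pt "0 0 0 0 0 0 25" --pt "0 0 0 0 0 0 15" --pt "0 0 0 0 0 0 15" --pt "0 0 0 0 0 0 15" --force 45

```text
t: 5.2
tcp_pos: [0.4032, -0.2385, 0.0218]
eef_rot: [[-0.183, 0.983, 0.0], [0.983, 0.183, -0.0], [-0.0, 0.0, -1.0]]
wrist_force: [0.1, -0.4, -0.6]
width: 0.33
```

Call:
carry_out --pt "0 0 0 0 0 0 10" --pt "0 0 0 0 0 0 10" --pt "0 0 0 0 0 0 10" --pt "0 0 0 0 0 0 10"

```text
t: 5.53
tcp_pos: [0.4033, -0.2385, 0.0217]
eef_rot: [[-0.184, 0.983, 0.0], [0.983, 0.184, -0.0], [-0.0, 0.0, -1.0]]
wrist_force: [0.2, -0.7, 2.4]
width: 0.223
```

The jaws stopped at about 19.6 mm, so they have the bar. Lifting.

Call:
carry_out --pt "0 0 -0.05 0 0 0 10" --pt "0 0 -0.15 0 0 0 10" --pt "0 0 -0.15 0 0 0 10" --pt "0 0 -0.15 0 0 0 10" --pt "0 0 -0.15 0 0 0 10"

```text
t: 5.95
tcp_pos: [0.4021, -0.2381, 0.1523]
eef_rot: [[-0.183, 0.983, -0.002], [0.983, 0.183, 0.001], [0.001, -0.002, -1.0]]
wrist_force: [-0.0, 0.1, -3.9]
width: 0.227
```

Call:
carry_out --pt "0 0 0 0 0 0 10" --pt "0 0 0 0 0 0 10"

```text
t: 6.12
tcp_pos: [0.4037, -0.2383, 0.1526]
eef_rot: [[-0.183, 0.983, 0.003], [0.983, 0.183, 0.0], [-0.0, 0.003, -1.0]]
wrist_force: [-0.3, 0.3, -4.9]
width: 0.225
```

```bash
python3 - <<'E'
import numpy as np
g=np.array([.618,.0297]);y=np.radians(99.06);u=np.array([np.cos(y),np.sin(y)])
print("set-in",g-0.12*u,"met",g,"open end",g-.2*u)
E
python3 plan.py 0.637 -0.089 0.22 -170.94 22;python3 wr.py w3
```

```text
set-in [ 0.63689624 -0.08880288] met [0.618  0.0297] open end [ 0.64949374 -0.1678048 ]
[ 0.4037 -0.2383  0.1526] yaw 100.55456675239117
[0.0236, 0.0584, -0.0151, 0.0014, 0.0018, -1.0057]
[0.0195, 0.0599, -0.0151, 0.0014, 0.0018, -1.0057]
[0.0152, 0.0611, -0.0151, 0.0014, 0.0018, -1.0057]
[0.0109, 0.062, -0.0151, 0.0014, 0.0018, -1.0057]
[0.0065, 0.0627, -0.0152, 0.0014, 0.0018, -1.0057]
[0.0021, 0.063, -0.0152, 0.0014, 0.0018, -1.0057]
[-0.0023, 0.063, -0.0152, 0.0014, 0.0018, -1.0057]
[-0.0067, 0.0626, -0.0152, 0.0014, 0.0018, -1.0057]
[-0.0111, 0.062, -0.0152, 0.0014, 0.0018, -1.0057]
[-0.0154, 0.0611, -0.0152, 0.0014, 0.0018, -1.0057]
[-0.0196, 0.0598, -0.0152, 0.0014, 0.0018, -1.0057]
[-0.0238, 0.0583, -0.0152, 0.0014, 0.0018, -1.0057]
[-0.0278, 0.0565, -0.0152, 0.0014, 0.0018, -1.0057]
[-0.0317, 0.0544, -0.0152, 0.0014, 0.0018, -1.0057]
[-0.0355, 0.0521, -0.0152, 0.0014, 0.0018, -1.0057]
[-0.039, 0.0494, -0.0152, 0.0014, 0.0018, -1.0057]
[-0.0424, 0.0466, -0.0152, 0.0014, 0.0018, -1.0057]
[-0.0455, 0.0435, -0.0153, 0.0014, 0.0018, -1.0057]
[-0.0485, 0.0402, -0.0153, 0.0014, 0.0018, -1.0057]
[-0.0512, 0.0367, -0.0153, 0.0014, 0.0018, -1.0057]
[-0.0536, 0.033, -0.0153, 0.0014, 0.0018, -1.0057]
[-0.0558, 0.0292, -0.0153, 0.0014, 0.0018, -1.0057]
t 6.1167 [ 0.4037 -0.2383  0.1526] yaw 100.55456675239117 [-0.11  0.08 -0.54 -0.   -0.95 -1.27] [-0.32176341  0.30258612 -4.91718797]
cam [ 0.324 -0.252  0.311] [ 0.29   0.054 -0.955]
```

View pics/w3.png

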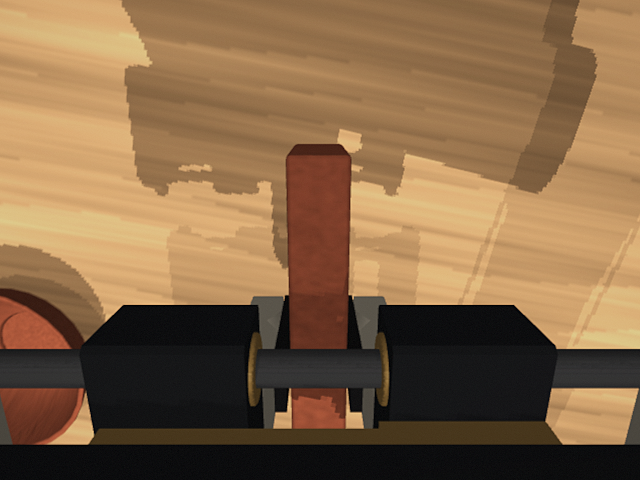

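The bar is held and hangs straight; in the view it is centred at (319,240). I'll turn and carry it to the open end of the trough.

Call:
carry_out --pt "0.024 0.058 0 0 0 -1 10" --pt "0.02 0.06 0 0 0 -1 10" --pt "0.015 0.061 0 0 0 -1 10" --pt "0.011 0.062 0 0 0 -1 10" --pt "0.007 0.063 0 0 0 -1 10"

```text
t: 6.58
tcp_pos: [0.455, -0.2037, 0.1493]
eef_rot: [[-0.511, 0.86, -0.004], [0.86, 0.511, 0.001], [0.003, -0.003, -1.0]]
wrist_force: [-0.5, 0.2, -3.5]
width: 0.227
```

Call:
carry_out --pt "0.002 0.063 0 0 0 -1 10" --pt "-0.002 0.063 0 0 0 -1 10" --pt "-0.007 0.063 0 0 0 -1 10" --pt "-0.011 0.062 0 0 0 -1 10" --pt "-0.015 0.061 0 0 0 -1 10"

```text
t: 7.0
tcp_pos: [0.5082, -0.1698, 0.149]
eef_rot: [[-0.774, 0.633, -0.005], [0.633, 0.774, 0.001], [0.004, -0.002, -1.0]]
wrist_force: [-0.3, 0.5, -3.7]
width: 0.225
```

Call:
carry_out --pt "-0.02 0.06 0 0 0 -1 10" --pt "-0.024 0.058 0 0 0 -1 10" --pt "-0.028 0.057 0 0 0 -1 10" --pt "-0.032 0.054 0 0 0 -1 10" --pt "-0.035 0.052 0 0 0 -1 10"

```text
t: 7.42
tcp_pos: [0.5615, -0.1363, 0.1488]
eef_rot: [[-0.944, 0.33, -0.005], [0.33, 0.944, 0.0], [0.004, -0.001, -1.0]]
wrist_force: [0.8, 0.2, -3.4]
width: 0.228
```

Call:
carry_out --pt "-0.039 0.049 0 0 0 -1 10" --pt "-0.042 0.047 0 0 0 -1 10" --pt "-0.046 0.044 0 0 0 -1 10" --pt "-0.049 0.04 0 0 0 -1 10" --pt "-0.051 0.037 0 0 0 -1 10"

```text
t: 7.83
tcp_pos: [0.6148, -0.1027, 0.1485]
eef_rot: [[-1.0, -0.013, -0.005], [-0.013, 1.0, -0.0], [0.005, 0.0, -1.0]]
wrist_force: [0.6, 0.0, -3.3]
width: 0.224
```

Call:
carry_out --pt "-0.054 0.033 0 0 0 -1 10" --pt "-0.056 0.029 0 0 0 -1 10" --pt "0 0 0 0 0 -0.1 10" --pt "0 0 0 0 0 0 10" --pt "0 0 0 0 0 0 10"

```text
t: 8.25
tcp_pos: [0.636, -0.0898, 0.1494]
eef_rot: [[-0.988, -0.154, -0.004], [-0.154, 0.988, -0.0], [0.004, 0.0, -1.0]]
wrist_force: [-0.3, -1.0, -3.8]
width: 0.23
```

```bash
python3 wr.py w4
python3 - <<'E'
from station import vision
import numpy as np,cv2
for n in ("top","scene"):
    d=vision.snapshot(n);cv2.imwrite(f"pics/{n}1.png",d["img"][:,:,::-1]);np.savez(f"{n}1.npz",**d)
E
```

```text
t 8.25 [ 0.636  -0.0898  0.1494] yaw -171.11415379389135 [ 0.16  0.36 -0.16 -0.   -1.05 -0.01] [-0.28667094 -0.98168825 -3.78323117]
cam [ 0.648 -0.168  0.308] [-0.049  0.29  -0.956]
```

View pics/w4.png

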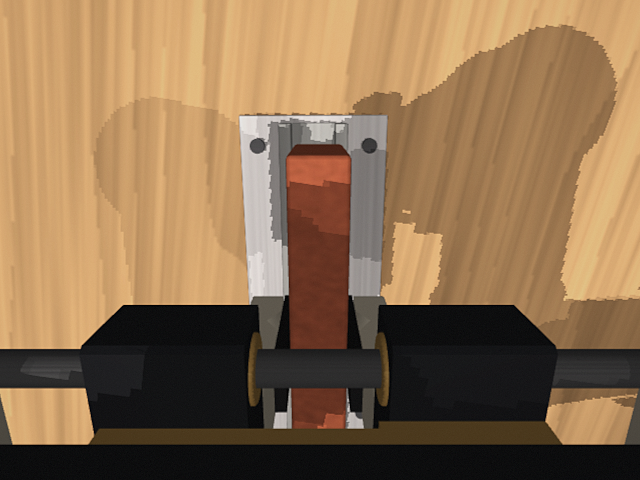

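The view shows the trailing half of the bar over the open end: plate end edge at row 115 (columns 240 to 386), holes at (258,146) and (369,146), bar at columns 287 to 350. I'll measure plate edges and bar edges in world coordinates.

Run:
```python
from h import *
np.set_printoptions(precision=4,suppress=True)
d=load("w4");P=cloud(d);hsv=cv2.cvtColor(d["img"],cv2.COLOR_RGB2HSV)
im=d["img"].astype(int)
for v in (130,180,220):
    print(v,[tuple(im[v,u]) for u in (200,245,260,380,384,400)])
m=(hsv[...,1]<55)
L=[];Rr=[]
for v in range(125,290,3):
    r=m[v,225:410]; 
    seg=np.nonzero(r)[0]+225
    L.append((seg.min()-.5,v));Rr.append((seg.max()+.5,v))
def fit(pts,z):
    X=cast(d,pts,z)[:,:2]
    for _ in range(4):
        vx,vy,x0,y0=cv2.fitLine((X*1000).astype(np.float32),cv2.DIST_HUBER,0,.01,.01).ravel()
        n=np.array([-vy,vx]);r=(X*1000-[x0,y0])@n;X=X[abs(r)<1.5]
    a=np.degrees(np.arctan2(vy,vx))%180
    return a,np.array([x0,y0])/1000,len(X),r.std()
print("L",fit(L,.010));print("R",fit(Rr,.010))
tops=[(u,v) for u in range(250,380,3) for v in [np.nonzero(m[100:135,u])[0].min()+99.5]]
print("T",fit(tops,.010))
b=((hsv[...,0]<9)|(hsv[...,0]>175))&(hsv[...,1]>120)&(P[...,2]>.165)
bl=[];br=[]
for v in range(160,290,3):
    s=np.nonzero(b[v,270:365])[0]+270
    bl.append((s.min()-.5,v));br.append((s.max()+.5,v))
print("bar z",np.percentile(P[160:290,300:340][...,2],[5,50,95]))
print("bL",fit(bl,.1774));print("bR",fit(br,.1774))
for q,uv in (("hole",(258,146)),("hole",(369,146))): print(q,cast(d,uv,.010))
# top-view lines again
```

```text
130 [(np.int64(209), np.int64(164), np.int64(111)), (np.int64(228), np.int64(224), np.int64(220)), (np.int64(200), np.int64(194), np.int64(190)), (np.int64(159), np.int64(155), np.int64(151)), (np.int64(164), np.int64(158), np.int64(156)), (np.int64(146), np.int64(111), np.int64(74))]
180 [(np.int64(210), np.int64(163), np.int64(110)), (np.int64(208), np.int64(201), np.int64(198)), (np.int64(202), np.int64(196), np.int64(191)), (np.int64(126), np.int64(123), np.int64(120)), (np.int64(111), np.int64(103), np.int64(99)), (np.int64(140), np.int64(106), np.int64(70))]
220 [(np.int64(215), np.int64(167), np.int64(114)), (np.int64(201), np.int64(199), np.int64(199)), (np.int64(198), np.int64(192), np.int64(188)), (np.int64(129), np.int64(124), np.int64(122)), (np.int64(143), np.int64(106), np.int64(68)), (np.int64(151), np.int64(115), np.int64(76))]
L (np.float32(99.02779), array([ 0.6857, -0.076 ], dtype=float32), 55, np.float64(0.20731117387224143))
R (np.float32(99.11354), array([ 0.5925, -0.1245], dtype=float32), 55, np.float64(0.2134876553933802))
T (np.float32(8.854), array([ 0.6471, -0.1669], dtype=float32), 44, np.float64(1.00861030483261e-05))
bar z [0.1768 0.1778 0.1788]
bL (np.float32(99.00288), array([ 0.6516, -0.1342], dtype=float32), 44, np.float64(0.08980372351421276))
bR (np.float32(98.69868), array([ 0.6321, -0.1356], dtype=float32), 44, np.float64(0.09065497441301093))
hole [[ 0.6835 -0.1404  0.01  ]]
hole [[ 0.6086 -0.1521  0.01  ]]
```

The gauge centre line, measured twice, agrees within 0.4 mm (0.6153 here, 0.6150 from the top view). Yaw is 99.07°, and the bar's is 98.9°. The bar needs about 1.5 mm in gauge +x and 0.2° of turn; its middle is at y ≈ -122 mm, as asked. Next I correct that and go down to just above the bed.

Call:
carry_out --pt "-0.0075 0 0.1 0 0 -0.05 10" --pt "0 0 0.12 0 0 0 10" --pt "0 0 0.12 0 0 0 10" --pt "0 0 0.08 0 0 0 10" --pt "0 0 0 0 0 0 10"

```text
t: 8.82
tcp_pos: [0.6358, -0.0898, 0.0637]
eef_rot: [[-0.987, -0.158, -0.006], [-0.158, 0.987, -0.0], [0.006, 0.001, -1.0]]
wrist_force: [-0.8, 0.6, -3.9]
width: 0.222
```

Call:
carry_out --pt "0 0 0 0 0 0 10" --pt "0 0 0 0 0 0 10"

```text
t: 8.98
tcp_pos: [0.6396, -0.0896, 0.0689]
eef_rot: [[-0.987, -0.159, 0.002], [-0.159, 0.987, -0.0], [-0.002, -0.0, -1.0]]
wrist_force: [-0.2, -0.2, -2.1]
width: 0.225
```

```bash
cat > st.py <<'E'
from station import sense
import numpy as np
s=sense();p=np.array(s["tcp_pos"]);R=np.array(s["eef_rot"])
a=np.radians(99.07);u=np.array([np.cos(a),np.sin(a),0]);x=np.array([np.sin(a),-np.cos(a),0])
f=np.array(s["wrist_force"])
print("t",round(s["t"],2),"gx %.1f gy %.1f z %.1f mm"%((p@x-.6155)*1e3,(p@u+.0670)*1e3,p[2]*1e3),"yawerr %.2f"%((np.degrees(np.arctan2(R[1,0],R[0,0]))+170.93)),"tilt",np.round(np.degrees([R[:,2]@x,R[:,2]@u]),2),"F gx %.1f gy %.1f z %.1f"%(f@x,f@u,f[2]),"M",np.round(s["ft_torque"],2),"w",round(s["width"]*88,1))
E
python3 st.py; python3 wr.py w5
```

```text
t 8.98 gx 2.0 gy -122.4 z 68.9 mm yawerr 0.10 tilt [ 0.1  -0.03] F gx -0.2 gy -0.1 z -2.1 M [ 0.1  -0.12 -0.02] w 19.8
t 8.9833 [ 0.6396 -0.0896  0.0689] yaw -170.82771232458185 [ 0.16  0.44 -0.25  0.   -0.88 -0.  ] [-0.20794337 -0.15222744 -2.05888835]
cam [ 0.651 -0.167  0.227] [-0.046  0.289 -0.956]
```

View pics/w5.png

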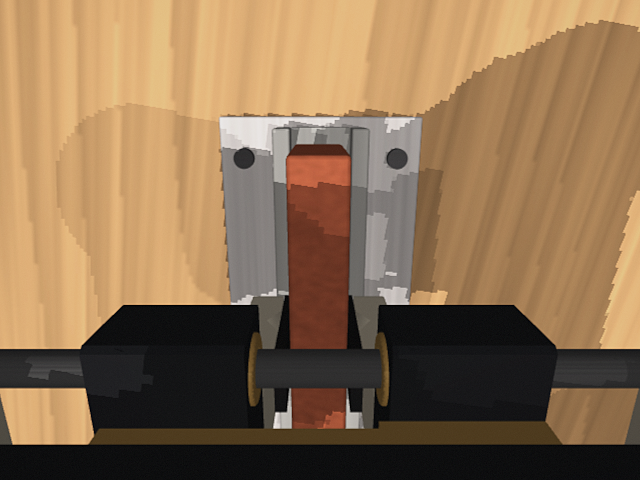

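The rails show at columns 275 to 290 and 350 to 367, centre about 321, with the bar centred at 319. That looks aligned, but the arm is still swinging a few mm, so I'll let it settle.

Call:
carry_out --pt "0 0 0 0 0 0 10" --pt "0 0 0 0 0 0 10" --pt "0 0 0 0 0 0 10" --pt "0 0 0 0 0 0 10" --pt "0 0 0 0 0 0 10"

```text
t: 9.45
tcp_pos: [0.6389, -0.0894, 0.0679]
eef_rot: [[-0.987, -0.159, 0.0], [-0.159, 0.987, 0.0], [-0.0, -0.0, -1.0]]
wrist_force: [-0.5, 0.4, -3.3]
width: 0.227
```

```bash
python3 st.py
```

```text
t 9.45 gx 1.3 gy -122.0 z 67.9 mm yawerr 0.10 tilt [ 0.02 -0.  ] F gx -0.5 gy 0.5 z -3.3 M [ 0.08 -0.01  0.01] w 20.0
```

Call:
carry_out --pt "0 0 0 0 0 0 10"

```text
t: 9.53
tcp_pos: [0.6388, -0.0894, 0.0677]
eef_rot: [[-0.987, -0.159, 0.0], [-0.159, 0.987, 0.0], [-0.0, -0.0, -1.0]]
wrist_force: [-0.4, 1.0, -4.3]
width: 0.226
```

```bash
python3 st.py; python3 wr.py w6
python3 - <<'E'
from h import *
d=load("w6");im=d["img"]
cv2.imwrite("pics/w6c.png",cv2.resize(im[100:310,200:440,::-1],None,fx=3,fy=2.8))
hsv=cv2.cvtColor(im,cv2.COLOR_RGB2HSV);P=cloud(d);m=hsv[...,1]<55
n=np.array([np.sin(np.radians(99.07)),-np.cos(np.radians(99.07))])
for v in (180,210,240,270):
    s=np.nonzero(m[v,190:460])[0]+190
    b=np.nonzero(((hsv[v,:,0]<9)|(hsv[v,:,0]>175))&(hsv[v,:,1]>120)&(P[v,:,2]>.08))[0]; b=b[(b>270)&(b<370)]
    a=[(cast(d,(q,v),.01)[0,:2]@n-.6155)*1e3 for q in (s.min()-.5,s.max()+.5)]
    c=[(cast(d,(q,v),np.median(P[180:270,310:330,2]))[0,:2]@n-.6155)*1e3 for q in (b.min()-.5,b.max()+.5)]
    print(v,np.round(a,1),np.mean(a).round(2),np.round(c,1),np.mean(c).round(2))
E
```

```text
t 9.53 gx 1.2 gy -122.0 z 67.7 mm yawerr 0.10 tilt [ 0.01 -0.  ] F gx -0.2 gy 1.1 z -4.3 M [ 0.06 -0.03 -0.02] w 19.9
t 9.5333 [ 0.6388 -0.0894  0.0677] yaw -170.8262618035275 [ 0.16  0.45 -0.25  0.   -0.88 -0.  ] [-0.40329274  1.02367797 -4.25089743]
cam [ 0.65  -0.167  0.226] [-0.047  0.289 -0.956]
180 [ 49.5 -49.9] -0.17 [ 9.7 -9.8] -0.01
210 [ 49.5 -49.9] -0.2 [ 9.9 -9.7] 0.13
240 [ 49.5 -50. ] -0.22 [ 9.8 -9.6] 0.12
270 [ 49.5 -50. ] -0.25 [ 9.7 -9.8] -0.06
```

View pics/w6c.png

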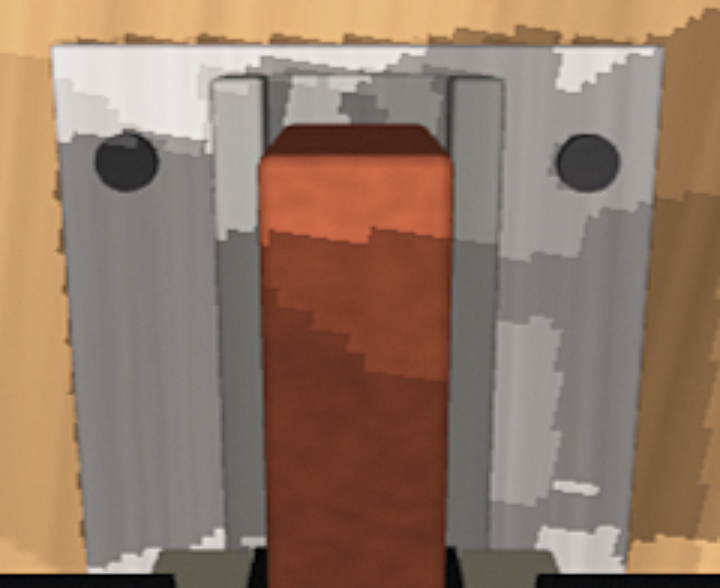

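The bar sits centrally between the rails, with measured offsets of 0.1 mm (bar) and -0.2 mm (plate). I'll go down to about 5 mm above contact, then settle.

Call:
carry_out --pt "0 0 0.03 0 0 0 10" --pt "0 0 0.05 0 0 0 10" --pt "0 0 0.03 0 0 0 10" --pt "0 0 0 0 0 0 10" --pt "0 0 0 0 0 0 10"

```text
t: 10.0
tcp_pos: [0.6381, -0.0896, 0.0444]
eef_rot: [[-0.987, -0.159, -0.002], [-0.159, 0.987, -0.0], [0.002, 0.0, -1.0]]
wrist_force: [0.1, -0.1, -2.9]
width: 0.227
```

Call:
carry_out --pt "0 0 0 0 0 0 10" --pt "0 0 0 0 0 0 10" --pt "0 0 0 0 0 0 10" --pt "0 0 0 0 0 0 10"

```text
t: 10.33
tcp_pos: [0.639, -0.0894, 0.0459]
eef_rot: [[-0.987, -0.159, 0.001], [-0.159, 0.987, 0.0], [-0.001, -0.0, -1.0]]
wrist_force: [0.8, 0.2, -3.8]
width: 0.22
```

```bash
python3 st.py
```

```text
t 10.33 gx 1.4 gy -122.1 z 45.9 mm yawerr 0.10 tilt [ 0.03 -0.  ] F gx 0.9 gy 0.1 z -3.8 M [ 0.09 -0.05 -0.  ] w 19.4
```

Call:
carry_out --pt "0 0 0.01 0 0 0 10" --pt "0 0 0 0 0 0 10" --pt "0 0 0 0 0 0 10"

```text
t: 10.58
tcp_pos: [0.6387, -0.0895, 0.0435]
eef_rot: [[-0.987, -0.159, -0.0], [-0.159, 0.987, -0.0], [0.0, 0.0, -1.0]]
wrist_force: [0.0, 0.5, -3.2]
width: 0.227
```

```bash
python3 st.py
```

```text
t 10.58 gx 1.1 gy -122.1 z 43.5 mm yawerr 0.10 tilt [-0.01  0.  ] F gx 0.1 gy 0.5 z -3.2 M [ 0.09 -0.04  0.03] w 19.9
```

Call:
carry_out --pt "0 0 0.01 0 0 0 10" --pt "0 0 0 0 0 0 10" --pt "0 0 0.005 0 0 0 10" --pt "0 0 0 0 0 0 10" --pt "0 0 0 0 0 0 10"

```text
t: 11.0
tcp_pos: [0.6388, -0.0895, 0.0405]
eef_rot: [[-0.987, -0.159, -0.0], [-0.159, 0.987, -0.0], [0.0, -0.0, -1.0]]
wrist_force: [0.2, 0.1, -4.8]
width: 0.227
```

Call:
carry_out --pt "0 0 0.005 0 0 0 10" --pt "0 0 0 0 0 0 10" --pt "0 0 0 0 0 0 10"

```text
t: 11.25
tcp_pos: [0.639, -0.0895, 0.0398]
eef_rot: [[-0.987, -0.159, 0.0], [-0.159, 0.987, -0.0], [-0.0, -0.0, -1.0]]
wrist_force: [-0.6, -0.1, -1.5]
width: 0.225
```

```bash
python3 st.py
```

```text
t 11.25 gx 1.4 gy -122.1 z 39.8 mm yawerr 0.11 tilt [ 0.02 -0.01] F gx -0.6 gy 0.0 z -1.5 M [0.11 0.11 0.  ] w 19.8
```

Contact begins at z ≈ 39.8 mm, as predicted. Next I'll find the stiffness in 0.6 mm steps.

Call:
carry_out --pt "0 0 0.003 0 0 0 10" --pt "0 0 0 0 0 0 10" --pt "0 0 0 0 0 0 10"

```text
t: 11.5
tcp_pos: [0.639, -0.0895, 0.0398]
eef_rot: [[-0.987, -0.16, 0.001], [-0.16, 0.987, -0.0], [-0.001, -0.0, -1.0]]
wrist_force: [-1.3, 0.8, 6.3]
width: 0.224
```

```bash
python3 st.py
```

```text
t 11.5 gx 1.4 gy -122.1 z 39.8 mm yawerr 0.12 tilt [ 0.04 -0.01] F gx -1.2 gy 1.0 z 6.3 M [0.35 1.03 0.07] w 19.7
```

Call:
carry_out --pt "0 0 0.003 0 0 0 10" --pt "0 0 0 0 0 0 10" --pt "0 0 0 0 0 0 10"

```text
t: 11.75
tcp_pos: [0.639, -0.0895, 0.0397]
eef_rot: [[-0.987, -0.16, 0.001], [-0.16, 0.987, -0.0], [-0.001, -0.0, -1.0]]
wrist_force: [-4.8, 1.4, 10.0]
width: 0.221
```

```bash
python3 st.py
```

```text
t 11.75 gx 1.4 gy -122.1 z 39.7 mm yawerr 0.13 tilt [ 0.05 -0.02] F gx -4.5 gy 2.2 z 10.0 M [ 0.61  1.67 -0.01] w 19.5
```

Call:
carry_out --pt "0 0 -0.0015 0 0 0 10" --pt "0 0 0 0 0 0 10" --pt "0 0 0 0 0 0 10"

```text
t: 12.0
tcp_pos: [0.639, -0.0895, 0.0398]
eef_rot: [[-0.987, -0.16, 0.001], [-0.16, 0.987, -0.0], [-0.001, -0.0, -1.0]]
wrist_force: [-3.2, 2.0, 7.7]
width: 0.224
```

```bash
python3 st.py
```

```text
t 12.0 gx 1.4 gy -122.1 z 39.8 mm yawerr 0.12 tilt [ 0.04 -0.02] F gx -2.8 gy 2.4 z 7.7 M [ 0.5   1.38 -0.02] w 19.7
```

Fz is +7.7 N against -3.4 N hanging, so the bed force is about 11 N. I'll start sliding gently along tool y, which is gauge +y, checking the force on each call.

Call:
carry_out --pt "0 0.005 0 0 0 0 10" --pt "0 0.01 0 0 0 0 10" --pt "0 0.01 0 0 0 0 10" --pt "0 0.01 0 0 0 0 10"

```text
t: 12.33
tcp_pos: [0.6389, -0.0833, 0.0398]
eef_rot: [[-0.987, -0.16, 0.002], [-0.16, 0.987, -0.001], [-0.002, -0.001, -1.0]]
wrist_force: [0.8, -5.1, 4.6]
width: 0.226
```

```bash
python3 st.py
```

```text
t 12.33 gx 2.3 gy -115.9 z 39.8 mm yawerr 0.12 tilt [ 0.13 -0.07] F gx -0.0 gy -5.2 z 4.6 M [-1.65 -0.18 -0.02] w 19.9
```

Call:
carry_out --pt "0 0.01 0 0 0 0 10" --pt "0 0.01 0 0 0 0 10" --pt "0 0.01 0 0 0 0 10" --pt "0 0.01 0 0 0 0 10"

```text
t: 12.67
tcp_pos: [0.6378, -0.0753, 0.0398]
eef_rot: [[-0.987, -0.16, 0.003], [-0.16, 0.987, -0.001], [-0.002, -0.001, -1.0]]
wrist_force: [0.8, -4.9, 4.9]
width: 0.225
```

```bash
python3 st.py
```

```text
t 12.67 gx 2.4 gy -107.8 z 39.8 mm yawerr 0.13 tilt [ 0.14 -0.07] F gx 0.0 gy -5.0 z 4.9 M [-1.62 -0.31  0.03] w 19.8
```

Sliding cleanly, with no rail contact. The bed force has eased to about 8.3 N, so I'll add 0.2 mm of press and steer back 1 mm sideways.

Call:
carry_out --pt "0.001 0.01 0.001 0 0 0 10" --pt "0.001 0.015 0 0 0 0 10" --pt "0.001 0.015 0 0 0 0 10" --pt "0.001 0.015 0 0 0 0 10" --pt "0.001 0.015 0 0 0 0 10"

```text
t: 13.08
tcp_pos: [0.6348, -0.0616, 0.0398]
eef_rot: [[-0.987, -0.16, 0.003], [-0.16, 0.987, -0.001], [-0.003, -0.001, -1.0]]
wrist_force: [1.8, -5.7, 5.6]
width: 0.222
```

```bash
python3 st.py
```

```text
t 13.08 gx 1.6 gy -93.9 z 39.8 mm yawerr 0.13 tilt [ 0.17 -0.07] F gx 0.8 gy -5.9 z 5.6 M [-1.75 -0.41  0.01] w 19.6
```

Call:
carry_out --pt "0 0.015 0 0 0 0 10" --pt "0 0.015 0 0 0 0 10" --pt "0 0.015 0 0 0 0 10" --pt "0 0.015 0 0 0 0 10" --pt "0 0.015 0 0 0 0 10"

```text
t: 13.5
tcp_pos: [0.6323, -0.0468, 0.0398]
eef_rot: [[-0.987, -0.16, 0.003], [-0.16, 0.987, -0.001], [-0.003, -0.001, -1.0]]
wrist_force: [1.0, -5.9, 5.2]
width: 0.225
```

```bash
python3 st.py
```

```text
t 13.5 gx 1.5 gy -78.9 z 39.8 mm yawerr 0.13 tilt [ 0.16 -0.07] F gx 0.1 gy -6.0 z 5.2 M [-1.82 -0.32  0.04] w 19.8
```

Call:
carry_out --pt "0 0.015 0.001 0 0 0 10" --pt "0 0.015 0 0 0 0 10" --pt "0 0.015 0 0 0 0 10" --pt "0 0.015 0 0 0 0 10" --pt "0 0.015 0 0 0 0 10"

```text
t: 13.92
tcp_pos: [0.6301, -0.032, 0.0398]
eef_rot: [[-0.987, -0.16, 0.003], [-0.16, 0.987, -0.001], [-0.003, -0.001, -1.0]]
wrist_force: [1.0, -6.6, 7.2]
width: 0.225
```

```bash
python3 st.py
```

```text
t 13.92 gx 1.6 gy -64.0 z 39.8 mm yawerr 0.14 tilt [ 0.18 -0.08] F gx -0.1 gy -6.7 z 7.2 M [-2.07 -0.2   0.02] w 19.8
```

Call:
carry_out --pt "0 0.015 0 0 0 0 10" --pt "0 0.015 0 0 0 0 10" --pt "0 0.015 0 0 0 0 10" --pt "0 0.015 0 0 0 0 10" --pt "0 0.015 0 0 0 0 10"

```text
t: 14.33
tcp_pos: [0.6276, -0.0172, 0.0398]
eef_rot: [[-0.987, -0.16, 0.003], [-0.16, 0.987, -0.001], [-0.003, -0.001, -1.0]]
wrist_force: [0.7, -5.7, 7.7]
width: 0.226
```

```bash
python3 st.py
```

```text
t 14.33 gx 1.6 gy -49.0 z 39.8 mm yawerr 0.13 tilt [ 0.17 -0.08] F gx -0.2 gy -5.7 z 7.7 M [-2.13 -0.4  -0.03] w 19.9
```

The bed force is now about 10.5 to 11 N. Keeping that and carrying on towards the plunger.

Call:
carry_out --pt "0 0.015 0 0 0 0 10" --pt "0 0.015 0 0 0 0 10" --pt "0 0.015 0 0 0 0 10" --pt "0 0.015 0 0 0 0 10" --pt "0 0.015 0 0 0 0 10"

```text
t: 14.75
tcp_pos: [0.6252, -0.0024, 0.0398]
eef_rot: [[-0.987, -0.16, 0.003], [-0.16, 0.987, -0.001], [-0.003, -0.001, -1.0]]
wrist_force: [1.4, -6.9, 7.6]
width: 0.221
```

```bash
python3 st.py
```

```text
t 14.75 gx 1.5 gy -33.9 z 39.8 mm yawerr 0.14 tilt [ 0.17 -0.07] F gx 0.3 gy -7.0 z 7.6 M [-2.18 -0.32  0.01] w 19.5
```

Call:
carry_out --pt "0 0.015 0 0 0 0 10" --pt "0 0.015 0 0 0 0 10" --pt "0 0.015 0 0 0 0 10" --pt "0 0.015 0 0 0 0 10" --pt "0 0.01 0 0 0 0 10"

```text
t: 15.17
tcp_pos: [0.623, 0.0115, 0.0398]
eef_rot: [[-0.987, -0.16, 0.003], [-0.16, 0.987, -0.001], [-0.003, -0.001, -1.0]]
wrist_force: [1.2, -6.6, 7.4]
width: 0.224
```

```bash
python3 st.py
```

```text
t 15.17 gx 1.5 gy -19.8 z 39.8 mm yawerr 0.14 tilt [ 0.17 -0.07] F gx 0.2 gy -6.7 z 7.4 M [-2.22 -0.36  0.01] w 19.7
```

Call:
carry_out --pt "0 0.01 0 0 0 0 10" --pt "0 0.01 0 0 0 0 10" --pt "0 0.01 0 0 0 0 10" --pt "0 0.01 0 0 0 0 10"

```text
t: 15.5
tcp_pos: [0.6217, 0.0193, 0.0398]
eef_rot: [[-0.987, -0.16, 0.003], [-0.16, 0.987, -0.001], [-0.003, -0.001, -1.0]]
wrist_force: [0.9, -7.2, 7.9]
width: 0.224
```

```bash
python3 st.py
python3 - <<'E'
from station import vision
import cv2,numpy as np
for n,r in (("scene",(300,240,400,320)),("top",(215,180,315,245))):
    d=vision.snapshot(n);np.savez(n+"2.npz",**d)
    a,b,c,e=r;cv2.imwrite(f"pics/{n}2.png",cv2.resize(d["img"][b:e,a:c,::-1],None,fx=7,fy=7,interpolation=cv2.INTER_CUBIC))
E
```

```text
t 15.5 gx 1.4 gy -11.9 z 39.8 mm yawerr 0.13 tilt [ 0.16 -0.07] F gx -0.3 gy -7.3 z 7.9 M [-2.26 -0.34  0.1 ] w 19.8
```

View pics/scene2.png

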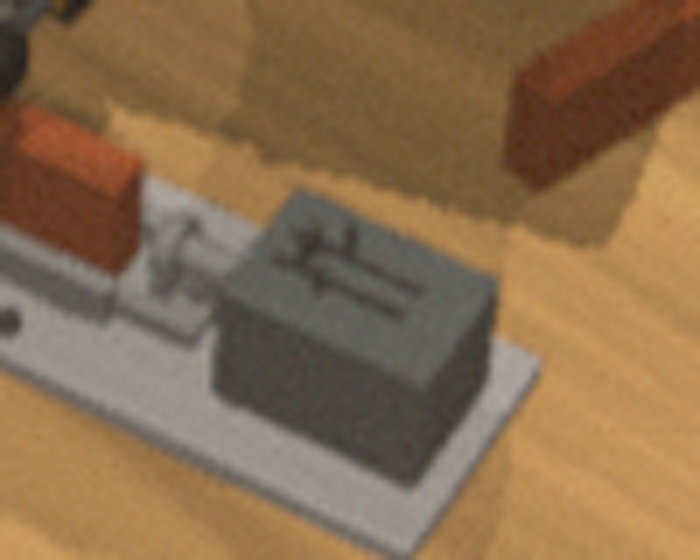

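View pics/top2.png

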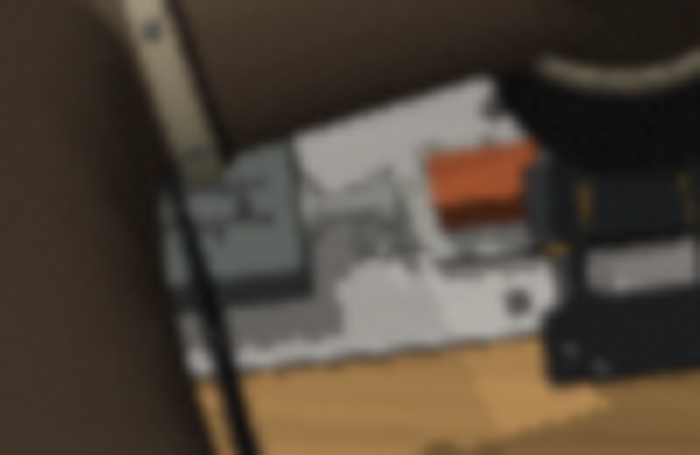

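The scene view shows the bar end at about (125,220) in the crop, some 10 mm short of the anvil disc at (165,255). The pointer at (305,240) is still left of the pins. Approaching slowly to find the contact by force.

Call:
carry_out --pt "0 0.01 0 0 0 0 10" --pt "0 0.01 0 0 0 0 10" --pt "0 0.01 0 0 0 0 10" --pt "0 0.005 0 0 0 0 10"

```text
t: 15.93
tcp_pos: [0.6205, 0.0263, 0.0398]
eef_rot: [[-0.987, -0.16, 0.003], [-0.16, 0.987, -0.001], [-0.003, -0.001, -1.0]]
wrist_force: [1.2, -6.6, 7.6]
width: 0.225
```

```bash
python3 st.py
```

```text
t 15.93 gx 1.4 gy -4.9 z 39.8 mm yawerr 0.14 tilt [ 0.16 -0.07] F gx 0.2 gy -6.7 z 7.6 M [-2.24 -0.39  0.03] w 19.8
```

Call:
carry_out --pt "0 0.005 0 0 0 0 10" --pt "0 0.005 0 0 0 0 10"

```text
t: 16.1
tcp_pos: [0.6202, 0.0281, 0.0398]
eef_rot: [[-0.987, -0.16, 0.003], [-0.16, 0.987, -0.001], [-0.003, -0.001, -1.0]]
wrist_force: [1.2, -6.7, 8.1]
width: 0.223
```

```bash
python3 st.py
```

```text
t 16.1 gx 1.4 gy -3.0 z 39.8 mm yawerr 0.14 tilt [ 0.16 -0.07] F gx 0.1 gy -6.8 z 8.1 M [-2.22 -0.39  0.01] w 19.7
```

Call:
carry_out --pt "0 0.005 0 0 0 0 10" --pt "0 0.005 0 0 0 0 10"

```text
t: 16.27
tcp_pos: [0.62, 0.0301, 0.0398]
eef_rot: [[-0.987, -0.16, 0.003], [-0.16, 0.987, -0.001], [-0.003, -0.001, -1.0]]
wrist_force: [1.4, -5.9, 7.2]
width: 0.222
```

```bash
python3 st.py
```

```text
t 16.27 gx 1.5 gy -1.0 z 39.8 mm yawerr 0.13 tilt [ 0.16 -0.07] F gx 0.4 gy -6.0 z 7.2 M [-2.24 -0.35  0.03] w 19.5
```

Call:
carry_out --pt "0 0.005 0 0 0 0 10" --pt "0 0.005 0 0 0 0 10"

```text
t: 16.43
tcp_pos: [0.6196, 0.0321, 0.0398]
eef_rot: [[-0.987, -0.16, 0.003], [-0.16, 0.987, -0.001], [-0.003, -0.001, -1.0]]
wrist_force: [1.7, -7.2, 7.7]
width: 0.224
```

```bash
python3 st.py
```

```text
t 16.43 gx 1.4 gy 1.0 z 39.8 mm yawerr 0.13 tilt [ 0.16 -0.07] F gx 0.5 gy -7.4 z 7.7 M [-2.24 -0.35  0.03] w 19.7
```

Call:
carry_out --pt "0 0.005 0 0 0 0 10"

```text
t: 16.52
tcp_pos: [0.6194, 0.033, 0.0398]
eef_rot: [[-0.987, -0.16, 0.003], [-0.16, 0.987, -0.001], [-0.003, -0.001, -1.0]]
wrist_force: [0.4, -6.7, 8.9]
width: 0.228
```

```bash
python3 st.py
```

```text
t 16.52 gx 1.4 gy 2.0 z 39.8 mm yawerr 0.13 tilt [ 0.16 -0.07] F gx -0.6 gy -6.7 z 8.9 M [-2.25 -0.36  0.05] w 20.0
```

Call:
carry_out --pt "0 0.005 0 0 0 0 10"

```text
t: 16.6
tcp_pos: [0.6193, 0.0337, 0.0398]
eef_rot: [[-0.987, -0.16, 0.003], [-0.16, 0.987, -0.001], [-0.003, -0.002, -1.0]]
wrist_force: [1.9, -10.5, 7.5]
width: 0.224
```

```bash
python3 st.py
```

```text
t 16.6 gx 1.3 gy 2.6 z 39.8 mm yawerr 0.14 tilt [ 0.15 -0.09] F gx 0.3 gy -10.6 z 7.5 M [-3.55 -0.83 -0.02] w 19.7
```

Call:
carry_out --pt "0 0.005 0 0 0 0 10"

```text
t: 16.68
tcp_pos: [0.6191, 0.0344, 0.0398]
eef_rot: [[-0.987, -0.16, 0.003], [-0.16, 0.987, -0.001], [-0.002, -0.002, -1.0]]
wrist_force: [2.2, -9.9, 7.6]
width: 0.225
```

```bash
python3 st.py
```

```text
t 16.68 gx 1.3 gy 3.4 z 39.8 mm yawerr 0.13 tilt [ 0.14 -0.1 ] F gx 0.6 gy -10.1 z 7.6 M [-3.67 -0.84 -0.1 ] w 19.8
```

Call:
carry_out --pt "0 0.005 0 0 0 0 10"

```text
t: 16.77
tcp_pos: [0.619, 0.0353, 0.0398]
eef_rot: [[-0.987, -0.16, 0.003], [-0.16, 0.987, -0.001], [-0.002, -0.002, -1.0]]
wrist_force: [3.2, -11.5, 8.7]
width: 0.227
```

```bash
python3 st.py
```

```text
t 16.77 gx 1.3 gy 4.3 z 39.8 mm yawerr 0.12 tilt [ 0.14 -0.11] F gx 1.3 gy -11.9 z 8.7 M [-3.77 -0.76 -0.06] w 20.0
```

Contact came at gy ≈ 2.2 mm: the force stepped from 6.7 to 10.5 N and the moment jumped too. The index should therefore be near gy 12.2. Continuing to about gy 10, then checking the pointer.

Call:
carry_out --pt "0 0.005 0 0 0 0 10" --pt "0 0.005 0 0 0 0 10" --pt "0 0.005 0 0 0 0 10"

```text
t: 17.02
tcp_pos: [0.6185, 0.038, 0.0397]
eef_rot: [[-0.987, -0.16, 0.003], [-0.16, 0.987, -0.002], [-0.002, -0.002, -1.0]]
wrist_force: [2.2, -11.7, 7.8]
width: 0.22
```

```bash
python3 st.py
```

```text
t 17.02 gx 1.2 gy 7.1 z 39.7 mm yawerr 0.12 tilt [ 0.13 -0.12] F gx 0.3 gy -11.9 z 7.8 M [-4.19 -0.95 -0.08] w 19.4
```

Call:
carry_out --pt "0 0.005 0 0 0 0 10" --pt "0 0.005 0 0 0 0 10" --pt "0 0.003 0 0 0 0 10"

```text
t: 17.27
tcp_pos: [0.6181, 0.0404, 0.0398]
eef_rot: [[-0.987, -0.16, 0.003], [-0.16, 0.987, -0.002], [-0.002, -0.002, -1.0]]
wrist_force: [3.4, -12.9, 7.5]
width: 0.228
```

```bash
cat > see.py <<'E'
import sys
from station import vision
import cv2,numpy as np
k=sys.argv[1]
for n,r in (("scene",(300,240,400,320)),("top",(215,180,315,245))):
    d=vision.snapshot(n);np.savez(n+k+".npz",**d)
    a,b,c,e=r;cv2.imwrite(f"pics/{n}{k}.png",cv2.resize(d["img"][b:e,a:c,::-1],None,fx=7,fy=7,interpolation=cv2.INTER_CUBIC))
E
python3 st.py;python3 see.py 3
```

```text
t 17.27 gx 1.2 gy 9.4 z 39.8 mm yawerr 0.11 tilt [ 0.13 -0.13] F gx 1.3 gy -13.3 z 7.5 M [-4.49 -1.1  -0.07] w 20.0
```

View pics/scene3.png

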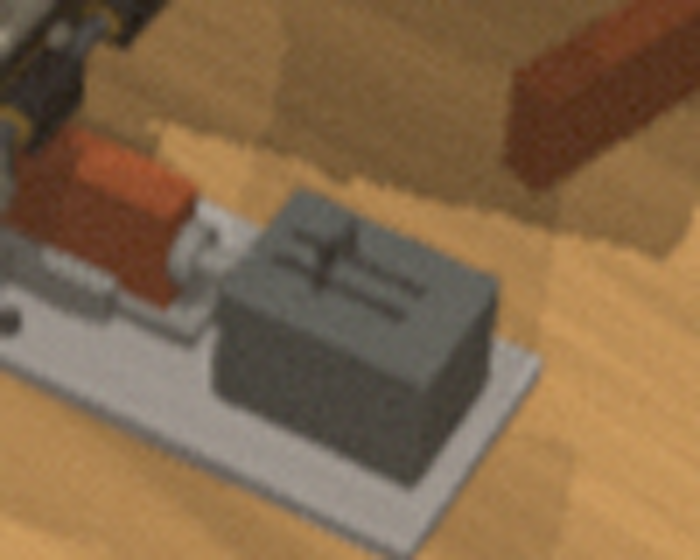

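View pics/top3.png

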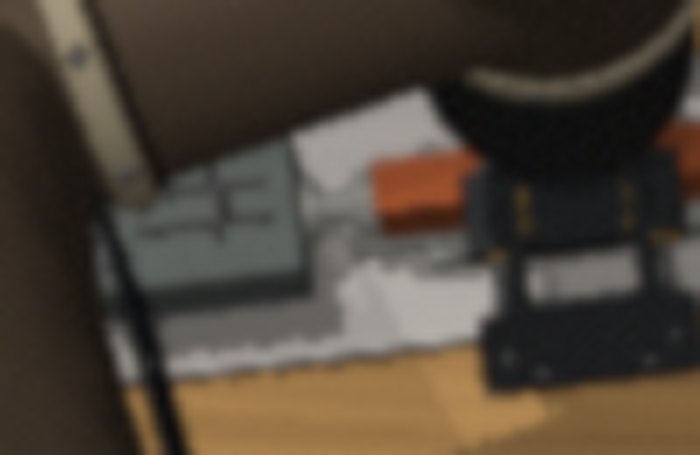

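The bar now touches the anvil (scene crop (185,245)). The pointer at about (345,240) is nearing the line through the pins; in the top crop it is at x ≈ 222 against pins at about 212, which leaves roughly 3 mm. That matches 7.2 mm travelled since contact. I'll advance 2.6 mm.

Call:
carry_out --pt "0 0.004 0 0 0 0 10" --pt "0 0.004 0 0 0 0 10" --pt "0 0.003 0 0 0 0 10" --pt "0 0.002 0 0 0 0 10" --pt "0 0 0 0 0 0 10"

```text
t: 17.78
tcp_pos: [0.6177, 0.0428, 0.0398]
eef_rot: [[-0.987, -0.16, 0.003], [-0.16, 0.987, -0.002], [-0.002, -0.002, -1.0]]
wrist_force: [3.0, -14.3, 8.5]
width: 0.22
```

```bash
python3 st.py;python3 see.py 4
python3 - <<'E'
from h import *
ims=[]
for k in ("0","3","4"):
    r=[]
    for n,(a,b,c,e) in (("scene",(333,264,368,288)),("top",(228,198,263,222))):
        r.append(cv2.resize(load(n+k)["img"][b:e,a:c,::-1],None,fx=8,fy=8,interpolation=cv2.INTER_CUBIC))
    ims.append(np.vstack(r))
cv2.imwrite("pics/cmp4.png",cv2.convertScaleAbs(np.hstack(ims)[:, :800],alpha=1.8))
E
```

```text
t 17.78 gx 1.2 gy 11.9 z 39.8 mm yawerr 0.11 tilt [ 0.13 -0.14] F gx 0.7 gy -14.6 z 8.5 M [-4.57 -1.15 -0.11] w 19.4
```

View pics/cmp4.png

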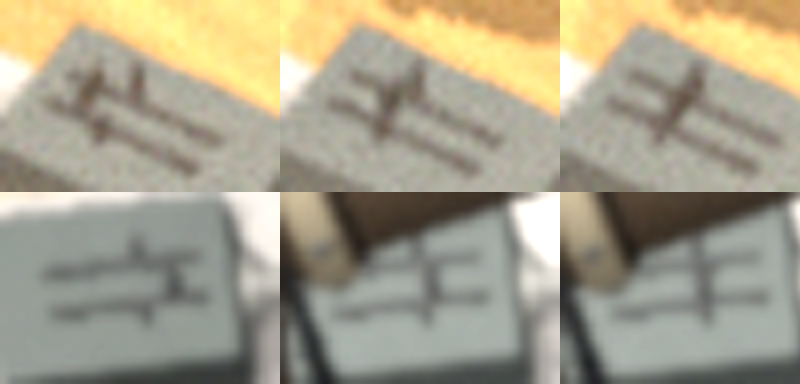

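In the third column the pointer is almost in line with the two pins in both views (top: x ≈ 704, pins' mean ≈ 702). I'll quantify that with profiles taken along the gauge y axis.

```bash
cat > prof.py <<'E'
from h import *
import sys
a=np.radians(99.07);u=np.array([np.cos(a),np.sin(a)]);x=np.array([np.sin(a),-np.cos(a)])
def patch(n,z=.072):
    d=load(n);g=cv2.cvtColor(d["img"],cv2.COLOR_RGB2GRAY).astype(np.float32)
    gy=np.arange(105,170,.5);gx=np.arange(-28,28.1,.5)
    GX,GY=np.meshgrid(gx,gy,indexing="ij")
    X=(GX[...,None]/1e3+.6155)*x+(GY[...,None]/1e3-.0670)*u
    q=proj(d,np.c_[X.reshape(-1,2),np.full(GX.size,z)]).reshape(GX.shape+(2,)).astype(np.float32)
    return gx,gy,cv2.remap(g,q[...,0],q[...,1],cv2.INTER_CUBIC)
if __name__=="__main__":
    out=[]
    for n in sys.argv[2:]:
        out.append(cv2.resize(np.clip(patch(n)[2]*2,0,255).astype(np.uint8),None,fx=3,fy=2.5))
    c=len(out)//2
    cv2.imwrite(sys.argv[1],np.vstack([np.hstack(out[:c]),np.hstack(out[c:])])[:, :800])
E
python3 prof.py pics/prof4.png scene0 scene4 top0 top4
```

```text
(no output)
```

View pics/prof4.png

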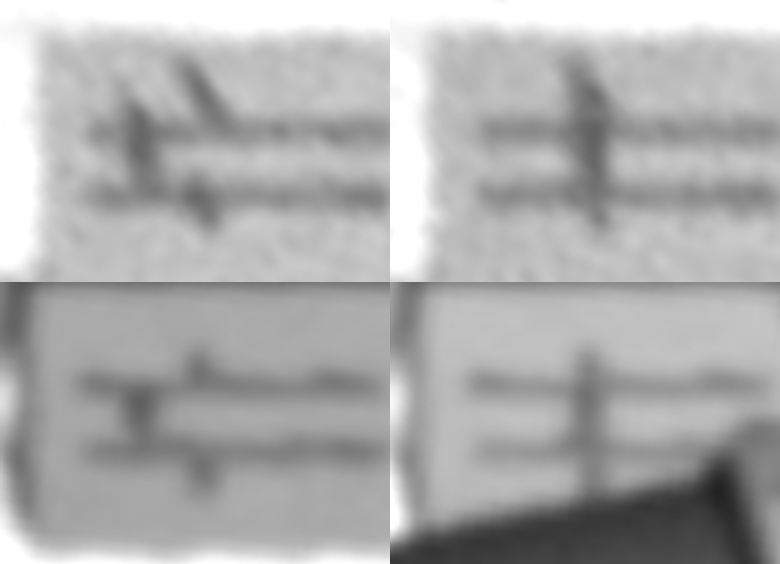

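```bash
cat > cen.py <<'E'
from prof import *
def cen(n,lo,hi,ylo,yhi):
    gx,gy,p=patch(n);b=p[(gx>=lo)&(gx<=hi)].mean(0);k=(gy>=ylo)&(gy<=yhi)
    b=b[k];w=np.clip(np.percentile(b,80)-b,0,None)**1.5
    return round(float((w*gy[k]).sum()/w.sum()),2)
for n in sys.argv[1:]:
    c0=[int(round(v/2.5)) for v in ((380+17-282,395+45-282) if 0 else (112,158))]
    gx=np.arange(-28,28.1,.5)
    lo,hi=(gx[c0[0]],gx[c0[1]]) if n[0]=="t" else (gx[58],gx[72])
    print(n,"pointer band gx",lo,hi,"y",cen(n,lo,hi,118,148),"| pins", [cen(n,gx[int(r0/2.5)],gx[int(r1/2.5)],132,146) for r0,r1 in ((68,88),(185,205))] if n[0]=="t" else [cen(n,gx[int(r0/2.5)],gx[int(r1/2.5)],128,146) for r0,r1 in ((65,100),(208,228))])
E
python3 cen.py top0 top2 top3 top4 scene0 scene2 scene3 scene4
```

```text
top0 pointer band gx -5.5 3.5 y 128.57 | pins [138.14, 138.59]
top2 pointer band gx -5.5 3.5 y 133.2 | pins [142.86, 140.41]
top3 pointer band gx -5.5 3.5 y 135.17 | pins [138.13, 139.59]
top4 pointer band gx -5.5 3.5 y 137.51 | pins [138.04, 139.58]
scene0 pointer band gx 1.0 8.0 y 129.27 | pins [137.51, 139.09]
scene2 pointer band gx 1.0 8.0 y 129.21 | pins [137.57, 139.3]
scene3 pointer band gx 1.0 8.0 y 136.0 | pins [136.71, 139.3]
scene4 pointer band gx 1.0 8.0 y 137.82 | pins [137.22, 139.2]
```

```bash
python3 - <<'E'
from station import vision
import numpy as np
for n in ("scene","top"):
    L=[vision.snapshot(n) for _ in range(10)]
    d=L[0];d["img"]=np.mean([l["img"] for l in L],0).round().astype(np.uint8);np.savez(n+"5.npz",**d)
E
python3 st.py; python3 cen.py top0 top5 scene0 scene5
python3 - <<'E'
from prof import *
# dark-minimum (parabola) of pointer in fine gx slices, scene & top, rest vs now, and pins
for n in ("top0","top5","scene0","scene5"):
    gx,gy,p=patch(n);k=(gy>=122)&(gy<=148);o=[]
    for c in np.arange(-16,16.1,2):
        b=cv2.GaussianBlur(p[abs(gx-c)<=1].mean(0)[None],(1,1),0)[0] if 0 else np.convolve(p[abs(gx-c)<=1].mean(0),np.ones(5)/5,"same")[k]
        i=b.argmin();o.append((int(c),float(gy[k][i]),int(np.median(b)-b[i])))
    print(n,o)
E
```

```text
t 18.88 gx 1.2 gy 11.9 z 39.8 mm yawerr 0.11 tilt [ 0.13 -0.13] F gx 1.4 gy -13.0 z 6.9 M [-4.6  -1.16 -0.1 ] w 20.0
top0 pointer band gx -5.5 3.5 y 128.57 | pins [138.14, 138.59]
top5 pointer band gx -5.5 3.5 y 137.52 | pins [138.13, 139.58]
scene0 pointer band gx 1.0 8.0 y 129.27 | pins [137.51, 139.09]
scene5 pointer band gx 1.0 8.0 y 138.05 | pins [137.2, 139.27]
top0 [(-16, 138.0, 6), (-14, 138.0, 13), (-12, 138.0, 18), (-10, 138.0, 15), (-8, 138.5, 3), (-6, 128.0, 15), (-4, 128.0, 26), (-2, 128.0, 29), (0, 128.0, 25), (2, 128.5, 17), (4, 129.0, 8), (6, 137.5, 2), (8, 138.5, 11), (10, 138.5, 17), (12, 139.0, 17), (14, 138.5, 11), (16, 138.5, 4)]
top5 [(-16, 138.0, 7), (-14, 138.0, 15), (-12, 138.0, 19), (-10, 138.0, 17), (-8, 138.0, 13), (-6, 137.5, 18), (-4, 137.5, 26), (-2, 137.5, 30), (0, 137.5, 29), (2, 137.5, 25), (4, 137.5, 18), (6, 138.0, 10), (8, 138.5, 13), (10, 138.5, 17), (12, 139.0, 18), (14, 148.0, 27), (16, 148.0, 22)]
scene0 [(-16, 135.5, 15), (-14, 136.5, 25), (-12, 137.5, 29), (-10, 138.5, 31), (-8, 139.0, 27), (-6, 140.0, 19), (-4, 128.0, 18), (-2, 128.5, 16), (0, 128.0, 22), (2, 128.0, 33), (4, 128.5, 33), (6, 129.0, 23), (8, 129.0, 13), (10, 137.5, 10), (12, 138.0, 15), (14, 139.0, 21), (16, 139.5, 24)]
scene5 [(-16, 135.5, 14), (-14, 136.5, 24), (-12, 137.5, 33), (-10, 138.0, 37), (-8, 138.5, 36), (-6, 138.5, 29), (-4, 138.5, 22), (-2, 138.5, 19), (0, 138.0, 25), (2, 138.5, 35), (4, 138.5, 39), (6, 138.5, 34), (8, 138.5, 22), (10, 138.0, 13), (12, 138.5, 15), (14, 139.0, 18), (16, 139.5, 19)]
```

The estimates of plunger travel are 9.5 mm (top), 10.1 mm (scene) and 9.3 to 9.9 mm (arm position since contact). I'll advance another 0.4 mm and settle.

Call:
carry_out --pt "0 0.002 0 0 0 0 10" --pt "0 0 0 0 0 0 10" --pt "0 0 0 0 0 0 10" --pt "0 0 0 0 0 0 10" --pt "0 0 0 0 0 0 10"

```text
t: 19.3
tcp_pos: [0.6176, 0.0431, 0.0398]
eef_rot: [[-0.987, -0.159, 0.003], [-0.159, 0.987, -0.002], [-0.002, -0.002, -1.0]]
wrist_force: [3.2, -13.5, 8.6]
width: 0.225
```

```bash
python3 - <<'E'
from station import vision,sense
import numpy as np
F=[]
for n in ("scene","top"):
    L=[]
    for _ in range(10): L.append(vision.snapshot(n));F.append(sense()["wrist_force"])
    d=L[0];d["img"]=np.mean([l["img"] for l in L],0).round().astype(np.uint8);np.savez(n+"6.npz",**d)
print("mean F",np.mean(F,0).round(2))
E
python3 st.py; python3 cen.py top0 top6 scene0 scene6
python3 - <<'E'
from prof import *
for n in ("top0","top5","top6","scene0","scene5","scene6"):
    gx,gy,p=patch(n);k=(gy>=122)&(gy<=146);o=[]
    for c in np.arange(-16,16.1,2):
        b=np.convolve(p[abs(gx-c)<=1].mean(0),np.ones(7)/7,"same")[k]
        i=int(np.clip(b.argmin(),2,len(b)-3));q=np.polyfit(gy[k][i-2:i+3]-gy[k][i],b[i-2:i+3],2)
        o.append((int(c),round(float(gy[k][i]-q[1]/2/q[0]),1)))
    print(n,o)
E
python3 prof.py pics/prof6.png scene0 scene6 top0 top6
python3 wr.py w7
python3 - <<'E'
import cv2
from h import *
cv2.imwrite("pics/scene6.png",cv2.resize(load("scene6")["img"][200:330,230:430,::-1],None,fx=4,fy=4,interpolation=cv2.INTER_CUBIC))
E
```

```text
mean F [  3.21 -13.57   7.35]
t 20.3 gx 1.2 gy 12.2 z 39.8 mm yawerr 0.10 tilt [ 0.13 -0.14] F gx 1.3 gy -13.5 z 7.3 M [-4.68 -1.14 -0.1 ] w 19.5
top0 pointer band gx -5.5 3.5 y 128.57 | pins [138.14, 138.59]
top6 pointer band gx -5.5 3.5 y 137.97 | pins [138.11, 139.58]
scene0 pointer band gx 1.0 8.0 y 129.27 | pins [137.51, 139.09]
scene6 pointer band gx 1.0 8.0 y 137.98 | pins [137.2, 139.19]
top0 [(-16, 137.9), (-14, 137.9), (-12, 138.0), (-10, 138.3), (-8, 138.6), (-6, 128.1), (-4, 128.1), (-2, 128.1), (0, 128.2), (2, 128.6), (4, 128.9), (6, 137.4), (8, 138.5), (10, 138.6), (12, 138.8), (14, 138.5), (16, 138.4)]
top5 [(-16, 137.8), (-14, 137.9), (-12, 138.0), (-10, 138.3), (-8, 138.1), (-6, 137.6), (-4, 137.6), (-2, 137.7), (0, 137.6), (2, 137.4), (4, 137.2), (6, 138.0), (8, 138.6), (10, 138.7), (12, 139.0), (14, 134.1), (16, 158.0)]
top6 [(-16, 137.7), (-14, 137.8), (-12, 138.0), (-10, 138.2), (-8, 138.3), (-6, 138.4), (-4, 138.4), (-2, 138.2), (0, 137.9), (2, 137.6), (4, 137.6), (6, 138.2), (8, 138.6), (10, 138.7), (12, 139.0), (14, 138.6), (16, 149.8)]
scene0 [(-16, 135.6), (-14, 136.5), (-12, 137.4), (-10, 138.3), (-8, 139.1), (-6, 140.0), (-4, 127.9), (-2, 128.3), (0, 128.2), (2, 128.3), (4, 128.6), (6, 129.0), (8, 129.3), (10, 137.4), (12, 138.1), (14, 139.1), (16, 139.5)]
scene5 [(-16, 135.7), (-14, 136.5), (-12, 137.2), (-10, 137.8), (-8, 138.3), (-6, 138.6), (-4, 138.8), (-2, 138.4), (0, 138.1), (2, 138.3), (4, 138.5), (6, 138.7), (8, 138.6), (10, 138.3), (12, 138.4), (14, 139.0), (16, 139.4)]
scene6 [(-16, 135.7), (-14, 136.4), (-12, 137.1), (-10, 137.8), (-8, 138.2), (-6, 138.6), (-4, 138.9), (-2, 138.3), (0, 138.3), (2, 138.3), (4, 138.5), (6, 138.8), (8, 138.8), (10, 138.4), (12, 138.3), (14, 138.9), (16, 139.3)]
t 20.3 [0.6176 0.0431 0.0398] yaw -170.825497231507 [ 0.39  0.44 -0.34  0.   -0.79 -0.23] [  3.37524025 -13.0844195    7.29436899]
cam [ 0.629 -0.034  0.198] [-0.045  0.287 -0.957]
```

View pics/prof6.png

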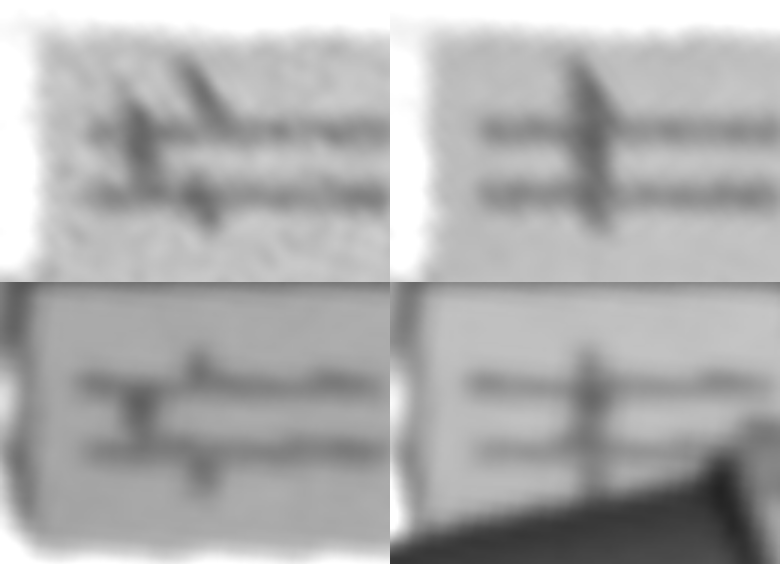

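View pics/scene6.png

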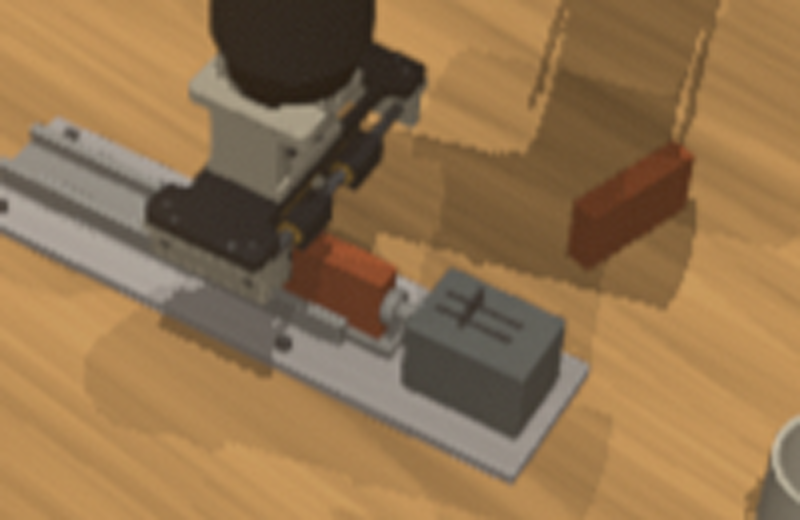

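View pics/w7.png

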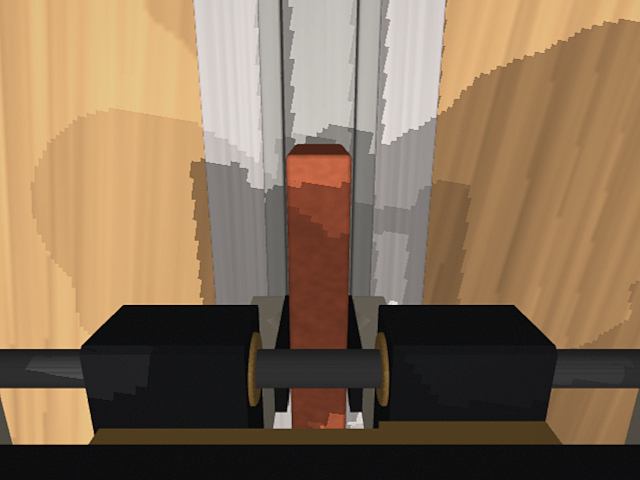

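The pointer now lies on the line through both pins in both views. Travel reads 10.0 mm (top), 10.1 mm (scene) and about 9.6 to 10.2 mm (arm). The bar is between the rails, z is unchanged at 39.8 mm, and the bed force is about 10.7 N and steady. Handing in.

```bash
python3 - <<'E'
from station import ticket
print(ticket.finish_job())
E
python3 st.py
```

```text
the job is handed in; nothing more can be done
None
the job is handed in; nothing more can be done
```

I gripped the long bar by its upper part, set it on edge in the open end of the trough and slid it to the plunger without lifting it. The plunger is pushed in to its index, and I handed the job in at about 20.3 s with the bar still gripped and pressed on the bed.

**Last checks**
- **Plunger:** the pointer is in line with both pins in both camera views. Travel reads about 10.0 mm from the top camera, 10.1 mm from the scene camera and 9.6–10.2 mm from the arm position since contact. It never came near its stop.
- **Press on the bed:** about 10.7 N at the end. During the slide it was about 8–9 N for roughly the first third and 10–11 N after that. It peaked briefly at about 13 N while I was finding the contact, before the slide.
- **Bar:** the height was steady at 39.8 mm through the slide and the bar stayed between the rails.
- **Short bar, bowl and mug:** I saw no contact with them. The last scene picture shows the short bar and the edge of the mug, but not the bowl; I did not re-measure their positions.

**Where readings disagreed**
- An earlier pair of travel estimates differed by about 0.6 mm between the two cameras. After a last 0.4 mm step and averaging ten frames they agreed.
- The plunger contact came 2 mm later than the gauge position I had measured. I used the contact, not the measured position.

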